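# Tare the scale and weigh the ink tank

## Robot

A 6-joint arm with a two-finger parallel gripper is mounted at the origin on the work surface. World frame = base frame: x ahead of the robot, y to its left, z up, the work surface at z = 0. Lengths are in m, angles in rad, forces in N, time in s.
With the tool pointing down it reaches from about 0.25 to 0.725 m from the base axis. Payload 4 kg.
Tool frame: the origin (TCP) lies midway between the tips of the shut fingers; the grasp point (between the pads) lies bot.pinch_z behind it (bot.pinch_z is the distance from the TCP to the grasp point, in m); z points along the fingers, y is the direction in which the jaws open and shut (so a half turn about z gives the same grasp; the last joint's range is limited). The gripper opens to 85 mm and grips with 20 to 120 N. Pads are 22 mm wide; open, the fingers measure 114 mm over their backs; the gripper's body (76 mm by 85 mm) begins 54 mm behind the grasp point. The pads swing forward as they close: fully open they stand 13 mm farther back than shut.
Start: joints at [1.199, 0.241, 0.005, 1.335, 0, 1.571], TCP at [0.182, 0.466, 0.231] pointing down, gripper open.
Joint ranges: [-2.72, 2.72], [-1.05, 1.87], [-1.09, 1.28], [-1.99, 2.15], [-1.42, 1.44], [-3.14, 3.14]. Speed limits (rad/s): [2.79, 2.79, 3.14, 3.14, 3.14, 3.14].

## Interface

Orientations are given as a unit quaternion [x, y, z, w].
In Python, from workcell import bot gives the robot as it stands. The module is installed in compiled form; this text tells all that it offers.
- The arm moves only by the tool move_arm, never from a script. Its argument "series" is a list that holds one entry, the list of rows, each a list of 7 numbers: the shift along the world's x, y, z in cm, then the turn, a rotation vector about the world's x, y, z in degrees, then the opening, from 0 (shut) to 1 (fully open). A call has exactly 5 rows; each row shifts and turns the pose as measured when the row begins; what a row does not reach is not made up. A row lasts 1/10 s, in which the tool goes at most 50 mm and 8.59 degrees, less where a joint would pass 70% of its speed; a pose out of reach is approached as far as the arm can. A call with a gripper value outside its range is refused whole. The fingers move at their own pace and stop on an object; the grip force is fixed at half the most. Time passes only in rows, so rows that do not move let the fingers close, or fill a call up. It gives the time, the measured TCP pose, the force and the opening at its end, in the units of the state.
- bot.get_obs(): the state, without advancing time (a new reading comes with each control period).
- bot.camera(name): name is "side" or "top" or "wrist"; returns (picture, depth): 420x560x3 uint8, red, green, blue; 420x560 float32, m along the optical axis (not along the pixel's ray), 0 where there is no reading.
- bot.camera_info(name): a dict with "vfov" (degrees; the focal length in pixels is half the picture's height over the tangent of half this angle, whatever the lens; pixels are square), "cx", "cy" (the principal point, pixels), "cam_to_world" (4x4, takes a point from camera to world coordinates); the wrist camera has in their place "tool_from_camera" (4x4, takes a point from camera to tool coordinates, whose origin is the TCP and whose axes are the flange's). Camera axes: x right, y down, z forward; pixel columns grow to the right and rows downward; lengths in m; the calibration is good to about 2 mm. A picture is of the moment at which its call begins: read the wrist's pose just before it. camera_info takes no time and is no camera call.
- bot.job_done(): hands the job in, once; it reports no verdict.
Trained networks look in the newest picture that a camera, given by its name, has taken for a name from the list of things; names that differ only in an ending like _2 or _b are one class to them, and where a whole thing is asked for, a point or a joint stands for the part that bears it (a point fixed in the world has none). Each returns a list of dicts, best first, with "confidence" (0 to 1); they miss things now and then, are a little off and sometimes report something else, mostly with a low value. They report only what shows in the picture. A call takes as long as a camera call. They do not tell look-alikes from the thing itself.
- bot.find_in(camera, target): "at" ([x, y, z] in m, in world coordinates, good to about 4 mm: the middle of the surface that is visible of it).
The state is a dict: "clock": time; "joint_pos": joint angles; "joint_vel": joint speeds; "tau": joint torques, N m; "eef_pos": TCP position; "tool_rot": TCP orientation; "ft_force": force on the tool from outside, world axes, zero at the start; "ft_torque": the same for the moment, N m; "grip_width": finger opening in m.
Only numpy, scipy, OpenCV 4.12 (cv2) and the standard library are available. Lean on these libraries where they do the work, as an engineer would, in place of code of your own. Each camera call takes 0.05 s, during which the arm holds its last target.

## Task

Zero the bench scale with the empty metal cradle on its pan: press the wide oblong tare key firmly until it registers, without punching it and without pressing any other key. Then stand the wide ink tank upright, filler plug up, fully down in the cradle on the pan for weighing, lowering it in rather than dropping it. Leave the cradle standing on the pan, let go of everything and do not disturb the other things on the bench.

Things in the scene. Friction and masses are not known exactly. Their poses are not given: they have to be found in the camera images.
- tare_key_top (a point): Centre of the top of the wide grey membrane TARE key: 36 mm (y) by 24 mm, 3 mm proud of the white keypad, at the robot's right end of the key row, some 50 mm above the table. z: outward normal of the keypad, which slopes 20 deg down towards the robot; x uphill; y along the row. Gives under 1 mm (7 N per mm, stop at 2.5 mm). Registers at 5 N held for 0.3 s; over 30 N damages it.
- small_key0: Small round key (14 mm across, 3 mm proud) at the left end of the key row, 138 mm from the tare key. Origin on the panel surface at its centre. Not to be pressed (nothing over 3 N).
- small_key1: Second small round key, 102 mm from the tare key. Not to be pressed (nothing over 3 N).
- small_key2: Third small round key, 66 mm from the tare key. Not to be pressed (nothing over 3 N).
- pan_top (a point): Centre of the top of the scale's steel pan, 150 mm (x) by 190 mm (y), 79 mm above the table; x points away from the keypad. The scale is 250 mm deep, 210 mm wide and does not move; its keypad faces the robot.
- cradle_seat (a point): Loose aluminium cradle (300 g) on the pan: centre of the top of its foot plate (70 x 92 x 5 mm), where the tank's base rests. Two C-channels, 66 mm high above the plate, face each other along y and take the tank's narrow edges: 62 mm between walls (y), 39 mm between lips (x). Front and back have a 46 mm wide gap for fingers. z up. The tank fits either way round.
- tank_center (a point): Centre of the wide white ink tank (about 120 g): 72 mm tall (x, positive to the filler plug at its top), 56 mm wide (y), 34 mm thick (z). Starts lying on a broad face, z up. The black plug, 12 mm across, stands 4 mm out of the top. Its base is flat: it can stand free. In the cradle its narrow edges are covered, so it must be held by its broad faces there.
- cradle: The cradle itself; origin at the centre of the underside of its foot plate, z up.
- slim_tank: Bystander: slim white ink tank, 58 mm by 22 mm by 40 mm high as it lies, origin at the centre of its underside. Leave where it is.
- cap: Bystander: white screw cap, 38 mm across, 14 mm high, origin under its centre. Leave where it is.
- syringe: Bystander: clear syringe lying down, about 160 mm long (x), 25 mm high. Leave where it is.
- screwdriver: Bystander: stubby screwdriver lying down, about 106 mm long (x), 32 mm high. Leave where it is.
- flush_bottle: Bystander: white bottle, 60 mm across, 130 mm high, origin under its centre. Leave where it is.
- tweezers: Bystander: steel tweezers lying down, 120 mm long (x), 9 mm high. Leave where they are.
Things that resemble listed ones, but are neither listed nor needed, are in the scene too. What is shaped like the cradle but orange or yellow is not meant.

How it is judged:
On the way:
1. the tare key is held down with at least 5 N for 0.3 s while the empty cradle stands on the pan and the tank is off the scale (contact force between tare_key and anything else above 5 N and horizontal distance between tank_center and cradle_seat above 0.1 m and z of cradle in the frame of pan_top between -0.004 and 0.004 m), for 0.3 s.
At the end, for the whole second after the job is handed in: The tank stands upright (within 0.1 rad, filler plug up) between the cradle's channels with its base on the foot plate (centre within 6 mm of the seat sideways, 32 to 40 mm above it); the cradle stands level on the pan, its centre within 50 mm (x) and 60 mm (y) of the pan's centre; both are at rest (x of tank_center in the frame of cradle_seat between -0.006 and 0.006 m and y of tank_center in the frame of cradle_seat between -0.006 and 0.006 m and z of tank_center in the frame of cradle_seat between 0.032 and 0.04 m and angle between tank_center's own x axis and vertical below 0.1 rad and angle between cradle_seat's own z axis and vertical below 0.06 rad and x of cradle in the frame of pan_top between -0.05 and 0.05 m and y of cradle in the frame of pan_top between -0.06 and 0.06 m and z of cradle in the frame of pan_top between -0.004 and 0.004 m and linear speed of each of tank, cradle below 0.02 m/s); the robot touches nothing.
It fails at once if the tare key is pressed with more than 30 N (contact force between tare_key and anything else above 30 N).
It fails at once if one of the small keys is pressed with more than 3 N (contact force between any of small_key0, small_key1, small_key2 and anything else above 3 N).
It fails at once if the tank is dropped (faster than 0.7 m/s while out of the fingers) (linear speed of tank above 0.7 m/s and contact force between tank and the fingers below 0.05 N).
It fails at once if a bystander is moved more than 30 mm (distance of any of slim_tank, cap, syringe, screwdriver, flush_bottle, tweezers from where it was at the start of the episode above 0.03 m).
It also fails if it takes over 72 s, if anything falls off the work surface, if the arm or the gripper's body presses on something with over 40 N, if the wrist force passes 120 N, or if a joint passes its speed limit or range.

## Working session

There is one attempt and no reset: what is moved stays moved. The work goes in short steps, Python scripts to look and compute and a tool call to move; the robot and the scene stay as the last step left them, time stands still between calls to the robot, and variables do not carry over. Pictures are saved under pics/ and viewed, and the job is handed in when it is done.

Besides the shell and the picture viewer there is one more tool, called after "Request:" as name(argument=value, ...), one argument or row to a line, values as JSON. move_arm: Moves the arm, as the interface text tells. Its arguments: {"type":"object","properties":{"series":{"type":"array","items":{"type":"array","items":{"type":"array","items":{"type":"number"}}}}},"required":["series"]}

```bash
mkdir -p pics
python3 - <<'E'
from workcell import bot
import cv2
print(bot.pinch_z)
for c in ("top","side"):
    p,d=bot.camera(c); cv2.imwrite(f"pics/{c}0.png",p[:,:,::-1])
    i=bot.camera_info(c); print(c,i)
    for t in ("tare_key_top","small_key0","pan_top","cradle_seat","cradle","tank_center","slim_tank","flush_bottle"):
        print(t,[( [round(float(v),3) for v in r["at"]],round(float(r["confidence"]),2)) for r in bot.find_in(c,t)])
o=bot.get_obs(); print(o)
E
```

```text
0.0187
top {'vfov': 50.96338740100927, 'cx': 272.78906790778717, 'cy': 214.9036643654686, 'cam_to_world': array([[ 0.00332727, -0.99600684,  0.08921491,  0.48021969],
       [-0.99998839, -0.00362498, -0.0031752 , -0.00587252],
       [ 0.00348593, -0.08920331, -0.99600734,  1.23939554],
       [ 0.        ,  0.        ,  0.        ,  1.        ]])}
tare_key_top [([0.49, -0.224, 0.048], 0.71), ([0.632, -0.137, 0.086], 0.33), ([0.785, 0.002, 0.089], 0.33)]
small_key0 []
pan_top [([0.565, -0.167, 0.069], 0.67)]
cradle_seat [([0.834, -0.12, 0.006], 0.92), ([0.776, -0.324, 0.002], 0.7), ([0.658, 0.037, 0.003], 0.58), ([0.368, -0.006, 0.003], 0.58)]
cradle [([0.776, -0.328, 0.004], 0.95), ([0.66, 0.038, 0.006], 0.9), ([0.832, -0.123, 0.004], 0.76), ([0.373, -0.008, 0.005], 0.64), ([0.631, -0.134, 0.086], 0.61), ([0.51, -0.433, 0.022], 0.61)]
tank_center [([0.7, 0.153, 0.04], 0.35)]
slim_tank [([0.702, 0.156, 0.043], 0.57)]
flush_bottle [([0.786, 0.002, 0.087], 0.75)]
side {'vfov': 57.586490697616256, 'cx': 282.3264419615685, 'cy': 212.63086963047348, 'cam_to_world': array([[-0.97417243, -
[... 754 characters left out ...]
0.784, 0.017, 0.075], 0.61)]
{'clock': 0.9, 'joint_pos': array([ 1.19901754e+00,  2.40546416e-01,  5.03955841e-03,  1.33521852e+00,
       -1.39361342e-05,  1.57080384e+00]), 'joint_vel': array([-0.00148868,  0.00068276, -0.00076926,  0.00072688, -0.00028708,
       -0.00100988]), 'tau': array([-5.89136416e-04, -3.72193515e+01,  2.52695525e+01,  1.05233408e-03,
        7.42586076e-05, -9.71435625e-07]), 'eef_pos': array([0.18164486, 0.46585078, 0.23134839]), 'tool_rot': array([1.84824367e-01, 9.82771567e-01, 3.35752838e-05, 1.34042658e-05]), 'ft_force': array([0.58790877, 0.50987022, 0.77154424]), 'ft_torque': array([-0.01722086,  0.0142553 , -0.03422982]), 'grip_width': 0.08542835878521184}
```

View pics/top0.png

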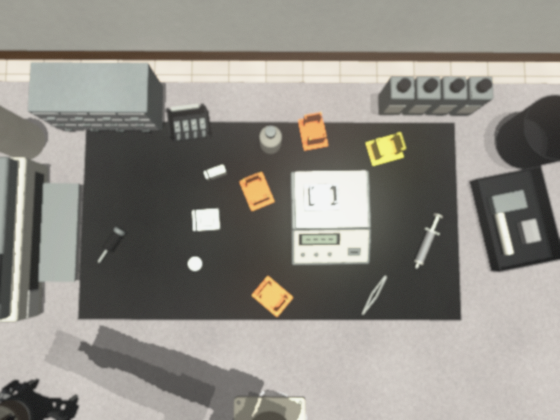

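View pics/side0.png

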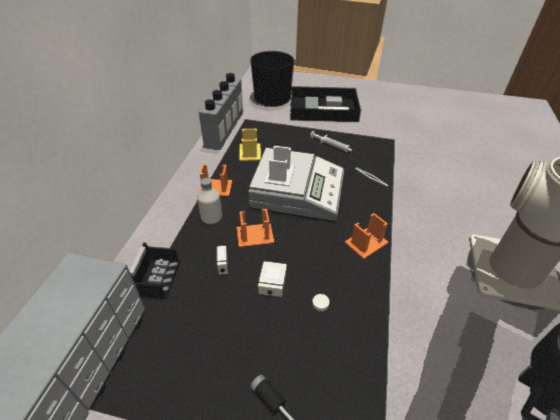

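The top view shows the scale at about (331,217), with the tare key at (354,251) and the metal cradle at (322,196). The tank is at (206,219), the slim tank at (215,172) and the cap at (195,264). Next I'll measure these by depth.

```bash
cat > h.py <<'E'
from workcell import bot
import numpy as np, cv2
from scipy.spatial.transform import Rotation as R
def cloud(c):
    i=bot.camera_info(c)
    o=bot.get_obs()
    p,d=bot.camera(c)
    h,w=d.shape; f=h/2/np.tan(np.radians(i["vfov"])/2)
    v,u=np.mgrid[:h,:w]
    P=np.stack([(u-i["cx"])/f*d,(v-i["cy"])/f*d,d],-1)
    if c=="wrist":
        T=np.eye(4);T[:3,:3]=R.from_quat(o["tool_rot"]).as_matrix();T[:3,3]=o["eef_pos"]
        M=T@i["tool_from_camera"]
    else: M=i["cam_to_world"]
    W=P@M[:3,:3].T+M[:3,3]; W[d==0]=np.nan
    return p,d,W
E
python3 - <<'E'
from h import *
p,d,W=cloud("top")
a=cv2.resize(p[155:280,280:385],None,fx=5,fy=5,interpolation=cv2.INTER_CUBIC)
b=cv2.resize(p[155:280,180:250],None,fx=5,fy=5,interpolation=cv2.INTER_CUBIC)
cv2.imwrite("pics/z1.png",np.hstack([a[:600],b[:600,:270]])[:,:,::-1])
for n,(u,v) in dict(tare=(354,251),k0=(303,255),k1=(316,255),k2=(330,255),pan=(350,215),panTL=(297,180),scaleTL=(293,172),TR=(368,172),BR=(368,262),BL=(294,262),tank=(206,219)).items(): print(n,W[v,u].round(3))
# tank top
m=(W[...,2]>.022)&(W[...,2]<.05)&(abs(W[...,0]-.57)<.07)&(abs(W[...,1]-.17)<.07)
v,u=np.nonzero(m);pts=W[m];print("tank",len(pts),np.median(pts,0).round(4),cv2.minAreaRect((pts[:,:2]*1000).astype(np.float32)), np.percentile(pts[:,2],[5,50,95]))
m=(W[...,2]>.12)&(W[...,2]<.18)&(abs(W[...,0]-.63)<.08)&(abs(W[...,1]+.12)<.09)
pts=W[m];print("cradle",len(pts),cv2.minAreaRect((pts[:,:2]*1000).astype(np.float32)),np.percentile(pts[:,2],[5,50,95]))
m=(W[...,2]>.074)&(W[...,2]<.11)&(abs(W[...,0]-.63)<.12)&(abs(W[...,1]+.14)<.12)
pts=W[m];print("pan",len(pts),cv2.minAreaRect((pts[:,:2]*1000).astype(np.float32)),np.percentile(pts[:,2],[5,50,95]))
E
```

```text
tare [ 0.49  -0.229  0.049]
k0 [ 0.479 -0.091  0.048]
k1 [ 0.479 -0.127  0.047]
k2 [ 0.479 -0.164  0.047]
pan [ 0.585 -0.214  0.079]
panTL [ 0.678 -0.074  0.08 ]
scaleTL [ 0.701 -0.064  0.069]
TR [ 0.715 -0.28   0.002]
BR [ 0.46  -0.27   0.031]
BL [ 0.46  -0.068  0.037]
tank [0.576 0.173 0.038]
tank 551 [0.5762 0.1754 0.0348] ((576.9234619140625, 176.75796508789062), (56.65231704711914, 74.30370330810547), 4.566699028015137) [0.02983507 0.03477728 0.03908027]
cradle 160 ((633.2755737304688, -135.70614624023438), (47.853004455566406, 70.24201202392578), 2.1380982398986816) [0.12295759 0.14808356 0.15330715]
pan 3820 ((628.5418090820312, -158.47561645507812), (151.10556030273438, 201.03411865234375), 1.2381396293640137) [0.07674765 0.08073262 0.08683164]
```

View pics/z1.png

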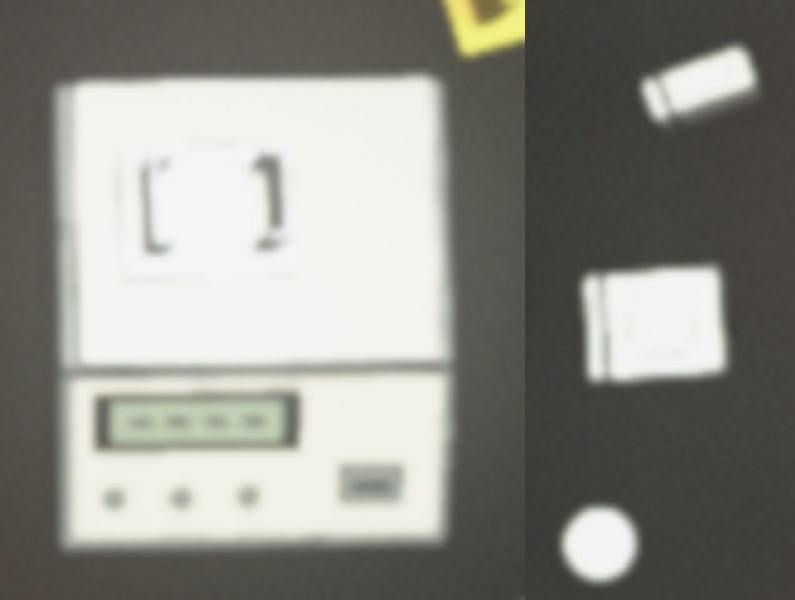

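Request:
move_arm(
  series=[
    [[1.9,-4.3,0,0,0,4.26,0],[1.9,-4.3,0,0,0,4.26,0],[1.9,-4.3,0,0,0,4.26,0],[1.9,-4.3,0,0,0,4.26,0],[1.9,-4.3,0,0,0,4.26,0]],
  ],
)

```text
clock: 1.45
eef_pos: [0.277, 0.2496, 0.2303]
tool_rot: [-0.013, 1.0, 0.001, 0.001]
ft_force: [0.4, 0.3, 0.5]
grip_width: 0.0123
```

Run:
```python
from h import *
p,d,W=cloud("side")
cv2.imwrite("pics/s1.png",cv2.resize(p[240:320,200:340],None,fx=5,fy=5,interpolation=cv2.INTER_CUBIC)[:,:,::-1])
o=bot.get_obs();print(o["joint_pos"].round(3),o["ft_force"])
```

```text
[ 0.72  -0.017 -0.293  1.296 -0.004  0.698] [-0.11688702 -4.34281689  0.26313979]
```

View pics/s1.png

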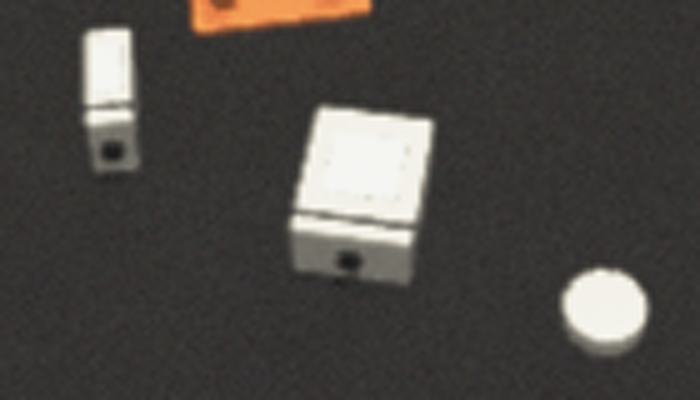

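The side view shows the black plug on the tank's +y end, at about (269,292) in the full picture. That end has to turn up. Now moving on to the key.

Request:
move_arm(
  series=[
    [[2.1,-4.5,0,0,0,0,0],[2.1,-4.5,0,0,0,0,0],[2.1,-4.5,0,0,0,0,0],[2.1,-4.5,0,0,0,0,0],[2.1,-4.5,0,0,0,0,0]],
  ],
)

```text
clock: 2.0
eef_pos: [0.3815, 0.023, 0.2321]
tool_rot: [-0.015, 1.0, 0.0, 0.004]
ft_force: [2.3, 1.3, -0.6]
grip_width: 0.0001
```

Request:
move_arm(
  series=[
    [[2.1,-4.5,-1,0,-4,0,0],[2.1,-4.5,-1,0,-4,0,0],[2.1,-4.5,-1,0,-4,0,0],[2.1,-4.5,-1,0,-4,0,0],[1.0,-3.2,-1,0,-4,0,0]],
  ],
)

```text
clock: 2.5
eef_pos: [0.478, -0.1899, 0.1874]
tool_rot: [-0.014, 0.982, -0.005, 0.19]
ft_force: [-0.1, 0.4, -0.4]
grip_width: 0.0
```

Run:
```python
from h import *
o=bot.get_obs();print(o["clock"],o["eef_pos"],R.from_quat(o["tool_rot"]).as_matrix().round(3),o["joint_pos"].round(2),o["ft_force"],o["grip_width"])
p,d,W=cloud("wrist")
cv2.imwrite("pics/w1.png",p[:,:,::-1])
print(bot.find_in("wrist","tare_key_top"))
```

```text
2.5 [ 0.47800429 -0.18992313  0.18735156] [[-0.928 -0.025  0.372]
 [-0.029  1.    -0.005]
 [-0.372 -0.015 -0.928]] [-0.48  0.05 -0.42  0.76  0.17 -0.48] [-0.09668516  0.43447841 -0.37159432] 1.8691918441750856e-05
[{'at': [0.4869, -0.226, 0.0505], 'confidence': 0.78}, {'at': [0.4785, -0.09, 0.0488], 'confidence': 0.17}]
```

View pics/w1.png

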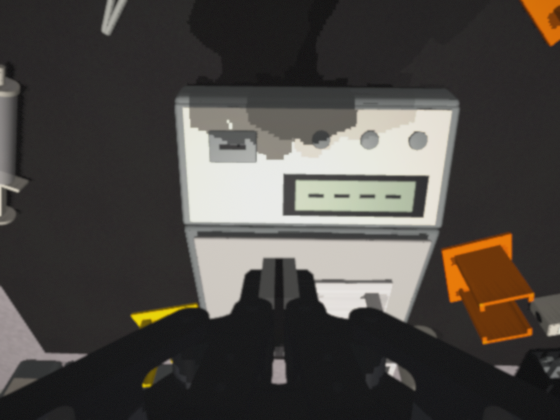

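Run:
```python
from h import *
p,d,W=cloud("wrist")
print(W[140:156,216:252].reshape(-1,3).mean(0), np.nanstd(W[140:156,216:252].reshape(-1,3),0))
k=W[128:166,205:262].reshape(-1,3)
print(W[147,233],W[170,233],W[125,233])
```

```text
[nan nan nan] [0.00315983 0.00774984 0.00142241]
[ 0.48283074 -0.22727949  0.04819685] [ 0.50025809 -0.22783636  0.05209123] [ 0.46867978 -0.22730215  0.04084955]
```

Request:
move_arm(
  series=[
    [[0.1,-1,-2.5,0,0,0,0],[0.1,-1,-2.5,0,0,0,0],[0.1,-1,-2.5,0,0,0,0],[0.1,-0.5,-2.0,0,0,0,0],[0,-0.2,-1,0,0,0,0]],
  ],
)

```text
clock: 3.15
eef_pos: [0.4831, -0.2239, 0.0828]
tool_rot: [-0.015, 0.982, -0.005, 0.189]
ft_force: [0.1, -0.3, 0.1]
grip_width: 0.0002
```

Request:
move_arm(
  series=[
    [[-0.4,-0.2,-0.6,0,0,0,0],[-0.2,-0.1,-0.6,0,0,0,0],[0.2,0,-0.5,0,0,0,0],[0.2,0,-0.5,0,0,0,0],[0,0,0,0,0,0,0]],
  ],
)

```text
clock: 3.65
eef_pos: [0.4826, -0.2251, 0.0612]
tool_rot: [-0.017, 0.982, -0.004, 0.19]
ft_force: [0.1, -0.6, 1.2]
grip_width: -0.0004
```

Request:
move_arm(
  series=[
    [[0.1,-0.1,-0.3,0,0,0,0],[0.07,-0.1,-0.2,0,0,0,0],[0.07,0,-0.15,0,0,0,0],[0.04,0,-0.1,0,0,0,0],[0,0,0,0,0,0,0]],
  ],
)

```text
clock: 4.15
eef_pos: [0.4868, -0.2278, 0.0544]
tool_rot: [-0.017, 0.981, -0.005, 0.191]
ft_force: [-0.1, -0.3, 0.2]
grip_width: -0.0002
```

Request:
move_arm(
  series=[
    [[0.02,0,-0.08,0,0,0,0],[0.02,0,-0.08,0,0,0,0],[0.02,0,-0.08,0,0,0,0],[0.02,0,-0.06,0,0,0,0],[0.01,0,-0.05,0,0,0,0]],
  ],
)

```text
clock: 4.65
eef_pos: [0.4878, -0.2279, 0.0508]
tool_rot: [-0.017, 0.981, -0.005, 0.191]
ft_force: [0.4, 0.5, -0.1]
grip_width: -0.0002
```

Request:
move_arm(
  series=[
    [[0.01,0,-0.05,0,0,0,0],[0.01,0,-0.05,0,0,0,0],[0,0,-0.04,0,0,0,0],[0.01,0,-0.04,0,0,0,0],[0,0,0,0,0,0,0]],
  ],
)

```text
clock: 5.15
eef_pos: [0.4882, -0.2279, 0.0497]
tool_rot: [-0.017, 0.981, -0.005, 0.192]
ft_force: [-3.0, 0.5, 3.9]
grip_width: -0.0001
```

Request:
move_arm(
  series=[
    [[0.02,0,-0.05,0,0,0,0],[0.01,0,-0.03,0,0,0,0],[0,0,0,0,0,0,0],[0,0,0,0,0,0,0],[0,0,0,0,0,0,0]],
  ],
)

```text
clock: 5.65
eef_pos: [0.4882, -0.2279, 0.0496]
tool_rot: [-0.017, 0.981, -0.005, 0.192]
ft_force: [-3.4, -0.4, 3.4]
grip_width: 0.0003
```

Request:
move_arm(
  series=[
    [[0.03,0,-0.08,0,0,0,0],[0.03,0,-0.08,0,0,0,0],[0.03,0,-0.08,0,0,0,0],[0.03,0,-0.08,0,0,0,0],[0.03,0,-0.08,0,0,0,0]],
  ],
)

```text
clock: 6.15
eef_pos: [0.4889, -0.2279, 0.0479]
tool_rot: [-0.016, 0.981, -0.005, 0.192]
ft_force: [-8.6, 2.2, 14.2]
grip_width: -0.0001
```

Request:
move_arm(
  series=[
    [[0,0,-0.01,0,0,0,0],[0,0,-0.01,0,0,0,0],[0,0,-0.01,0,0,0,0],[0,0,-0.01,0,0,0,0],[0,0,-0.01,0,0,0,0]],
  ],
)

```text
clock: 6.65
eef_pos: [0.4883, -0.2279, 0.0494]
tool_rot: [-0.016, 0.981, -0.006, 0.193]
ft_force: [-3.4, 0.6, 4.8]
grip_width: -0.0004
```

Run:
```python
from h import *
p,d,W=cloud("side")
cv2.imwrite("pics/s2.png",cv2.resize(p[130:230,230:370],None,fx=5,fy=5,interpolation=cv2.INTER_CUBIC)[:,:,::-1])
print(bot.get_obs()["ft_force"])
```

```text
[-3.02080264  1.21220891  5.16232184]
```

View pics/s2.png

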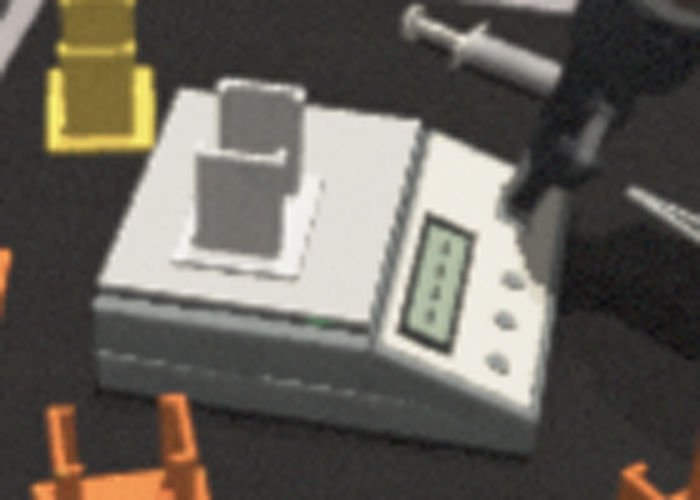

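The display doesn't change. The force sags when the rows are zero, because each row is relative to the measured pose. I'll press once more and hold it steadily.

Request:
move_arm(
  series=[
    [[0.03,0,-0.08,0,0,0,0],[0.03,0,-0.08,0,0,0,0],[0.03,0,-0.08,0,0,0,0],[0.02,0,-0.06,0,0,0,0],[0.02,0,-0.06,0,0,0,0]],
  ],
)

```text
clock: 7.2
eef_pos: [0.4887, -0.2279, 0.0481]
tool_rot: [-0.015, 0.981, -0.006, 0.193]
ft_force: [-6.8, 1.5, 12.4]
grip_width: 0.0001
```

Request:
move_arm(
  series=[
    [[0.02,0,-0.06,0,0,0,0],[0.02,0,-0.06,0,0,0,0],[0.02,0,-0.06,0,0,0,0],[0.02,0,-0.06,0,0,0,0],[0.02,0,-0.06,0,0,0,0]],
  ],
)

```text
clock: 7.7
eef_pos: [0.4887, -0.2279, 0.0483]
tool_rot: [-0.015, 0.981, -0.006, 0.194]
ft_force: [-6.9, 3.1, 12.2]
grip_width: 0.0002
```

Held at about 14 N for 0.5 s. Now retreating and going to the tank.

Request:
move_arm(
  series=[
    [[-0.8,0,2,0,0,0,0],[-1,0,4,0,0,0,0],[0,1,5,0,5.5,0,0],[0,1,5,0,5.5,0,0],[1,2,4,0,5.5,0,0]],
  ],
)

```text
clock: 8.2
eef_pos: [0.4705, -0.1887, 0.229]
tool_rot: [-0.01, 0.999, -0.0, 0.052]
ft_force: [2.7, -1.0, -1.3]
grip_width: 0.0001
```

Request:
move_arm(
  series=[
    [[1,4.5,0,0,5.5,0,1],[1,4.5,0,0,0,8.5,1],[1,4.5,0,0,0,8.5,1],[1,4.5,0,0,0,8.5,1],[1,4.5,0,0,0,8.5,1]],
  ],
)

```text
clock: 8.7
eef_pos: [0.5312, 0.0399, 0.2357]
tool_rot: [-0.305, 0.952, -0.001, 0.011]
ft_force: [1.1, -1.5, -0.2]
grip_width: 0.0724
```

Request:
move_arm(
  series=[
    [[1,4.5,0,0,0,8.5,1],[0,4.5,0,0,0,8.5,1],[0,3.5,0,0,0,8.5,1],[0,0,0,0,0,8.5,1],[0,0,0,0,0,8.5,1]],
  ],
)

```text
clock: 9.2
eef_pos: [0.5428, 0.1787, 0.231]
tool_rot: [-0.634, 0.773, 0.004, 0.011]
ft_force: [0.2, -0.4, -0.5]
grip_width: 0.0856
```

Run:
```python
from h import *
o=bot.get_obs();print(o["clock"],o["eef_pos"],R.from_quat(o["tool_rot"]).as_matrix().round(3),o["joint_pos"].round(2),o["ft_force"],o["grip_width"])
p,d,W=cloud("wrist")
cv2.imwrite("pics/w2.png",p[:,:,::-1])
print(bot.find_in("wrist","tank_center"))
m=(W[...,2]>.022)&(W[...,2]<.05)&(abs(W[...,0]-.57)<.07)&(abs(W[...,1]-.17)<.07)
pts=W[m];print("tank",len(pts),np.median(pts,0).round(4),cv2.minAreaRect((pts[:,:2]*1000).astype(np.float32)), np.percentile(pts[:,2],[5,50,95]))
```

```text
9.2 [0.54282755 0.17865653 0.23104692] [[-0.196 -0.981  0.011]
 [-0.98   0.196  0.02 ]
 [-0.021 -0.007 -1.   ]] [ 0.31  0.37  0.18  1.37  0.02 -1.06] [ 0.20373613 -0.38804701 -0.48280821] 0.08558882079702908
[{'at': [0.5751, 0.173, 0.0322], 'confidence': 0.61}]
tank 4383 [0.5743 0.1729 0.0342] ((574.90771484375, 177.00027465820312), (56.3502311706543, 76.57505798339844), 4.676981449127197) [0.03244945 0.03415472 0.03546777]
```

View pics/w2.png

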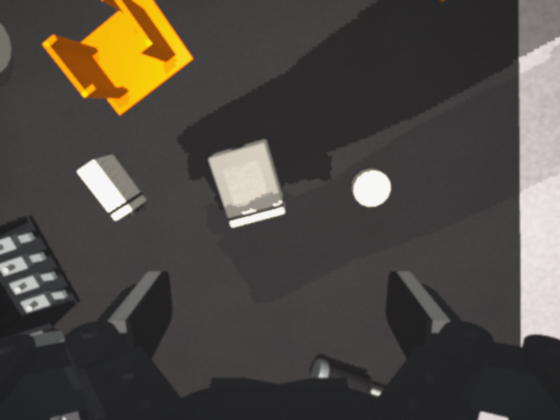

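The wrist view shows the tank at about (247,183) and its collar end, which has the plug, at (257,216). The cap at (371,188) and the slim tank at (112,187) are clear of the grasp. Next: align yaw and tilt 45°.

Request:
move_arm(
  series=[
    [[0.5,1.2,-1,0,0,8,1],[0.5,1.2,-1,0,0,8,1],[0.5,1.2,-2,-8,-0.65,0,1],[0.5,1.2,-2,-8,-0.65,0,1],[0.5,1.2,-2,-8,-0.65,0,1]],
  ],
)

```text
clock: 9.8
eef_pos: [0.5749, 0.2318, 0.1556]
tool_rot: [0.711, -0.673, 0.159, 0.128]
ft_force: [0.0, 0.3, -0.1]
grip_width: 0.0856
```

Request:
move_arm(
  series=[
    [[0,0,-2,-8,-0.65,0,1],[0,0,-2,-8,-0.65,0,1],[0,0,-1,-7,-0.5,0,1],[0,0,0,0,0,0,1],[0,0,0,0,0,0,1]],
  ],
)

```text
clock: 10.3
eef_pos: [0.574, 0.2348, 0.0925]
tool_rot: [0.664, -0.629, 0.309, 0.262]
ft_force: [0.9, 0.4, 1.4]
grip_width: 0.0854
```

Run:
```python
from h import *
o=bot.get_obs();print(o["clock"],o["eef_pos"],R.from_quat(o["tool_rot"]).as_matrix().round(3),o["joint_pos"].round(2),o["ft_force"],o["grip_width"])
p,d,W=cloud("wrist")
cv2.imwrite("pics/w3.png",p[:,:,::-1])
m=(W[...,2]>.029)&(W[...,2]<.045)&(abs(W[...,0]-.57)<.06)&(abs(W[...,1]-.17)<.06)
pts=W[m];print("tank",len(pts),np.median(pts,0).round(4),cv2.minAreaRect((pts[:,:2]*1000).astype(np.float32)), np.percentile(pts[:,2],[5,50,95]))
```

```text
10.3 [0.57403821 0.23481682 0.09246455] [[ 0.019 -0.997  0.081]
 [-0.673 -0.072 -0.736]
 [ 0.739 -0.041 -0.672]] [ 0.69  0.96  0.57  1.73 -0.66 -0.74] [0.88544138 0.40099104 1.36949184] 0.08543748316717707
tank 8439 [0.5745 0.1815 0.0343] ((574.9826049804688, 175.8953857421875), (56.518585205078125, 72.3853759765625), 4.2756781578063965) [0.03287116 0.03426068 0.035309  ]
```

View pics/w3.png

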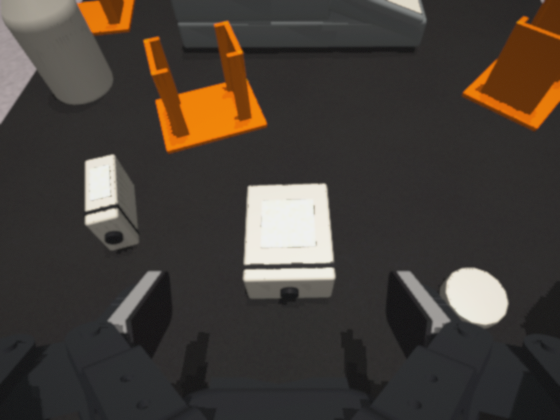

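The tank is centred between the fingers, at about (289,240). Descending.

Request:
move_arm(
  series=[
    [[0,-1.3,-1.8,0,0,0,1],[0,-1.3,-1.8,0,0,0,1],[0.1,-1.3,-1.8,0,0,0,1],[0,-1.3,-1.4,0,0,0,1],[0,-0.5,-0.5,0,0,0,1]],
  ],
)

```text
clock: 10.85
eef_pos: [0.5828, 0.1744, 0.0362]
tool_rot: [0.658, -0.642, 0.308, 0.244]
ft_force: [-0.3, -0.8, 0.8]
grip_width: 0.0851
```

Request:
move_arm(
  series=[
    [[0,-0.4,-0.4,0,0,0,1],[0,-0.2,-0.3,0,0,0,1],[0,0,0,0,0,0,0.4],[0,0,0,0,0,0,0.4],[0,0,0,0,0,0,0.4]],
  ],
)

```text
clock: 11.35
eef_pos: [0.5863, 0.1681, 0.0378]
tool_rot: [0.656, -0.647, 0.308, 0.237]
ft_force: [-0.9, 0.2, 0.3]
grip_width: 0.0443
```

Run:
```python
from h import *
o=bot.get_obs();print(o["clock"],o["eef_pos"],R.from_quat(o["tool_rot"]).as_matrix().round(3),o["joint_pos"].round(3),o["ft_force"],o["grip_width"])
p,d,W=cloud("wrist")
cv2.imwrite("pics/w4.png",p[:,:,::-1])
```

```text
11.35 [0.58631207 0.1680764  0.03784344] [[-0.027 -0.995  0.098]
 [-0.703 -0.051 -0.71 ]
 [ 0.711 -0.088 -0.698]] [ 0.603  0.898  0.323  1.428 -0.694 -0.823] [-0.89117589  0.24555291  0.26394635] 0.04431194622319968
```

View pics/w4.png

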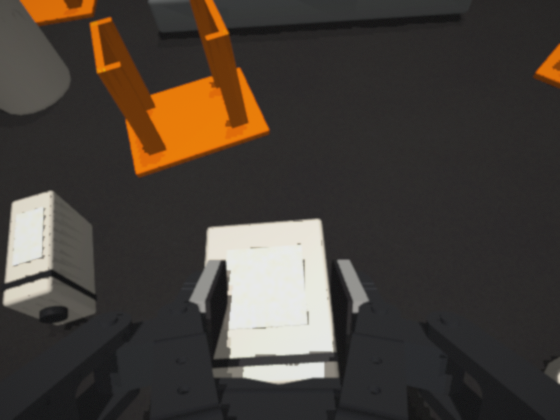

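Request:
move_arm(
  series=[
    [[0,0,0,0,0,0,1],[0,0,0,0,0,0,1],[0,0,0,0,0,0,1],[-0.3,0,-0.6,0,0,0,1],[-0.3,0,-0.6,0,0,0,1]],
  ],
)

```text
clock: 11.9
eef_pos: [0.5815, 0.1698, 0.0255]
tool_rot: [0.656, -0.646, 0.31, 0.235]
ft_force: [1.3, 1.2, 14.9]
grip_width: 0.0856
```

Run:
```python
from h import *
o=bot.get_obs();print(o["clock"],o["eef_pos"],R.from_quat(o["tool_rot"]).as_matrix().round(3),o["joint_pos"].round(3),o["joint_vel"].round(2),o["tau"].round(1),o["ft_force"],o["grip_width"])
```

```text
11.9 [0.5815399  0.16976508 0.02554453] [[-0.028 -0.994  0.102]
 [-0.702 -0.053 -0.71 ]
 [ 0.711 -0.092 -0.697]] [ 0.611  0.906  0.3    1.399 -0.695 -0.816] [ 0.03  0.01 -0.09 -0.13 -0.1   0.05] [ -0.6 -54.2  16.8   2.7   0.9  -0.5] [ 1.29065769  1.17882527 14.93780889] 0.085607598204958
```

Run:
```python
from h import *
p,d,W=cloud("wrist")
q,d2,W2=cloud("side")
cv2.imwrite("pics/w5.png",np.vstack([cv2.resize(p,(400,300)),cv2.resize(q[220:340,180:340],(400,300),interpolation=cv2.INTER_CUBIC)])[:,:,::-1])
m=(W[...,2]>.029)&(W[...,2]<.045)&(abs(W[...,0]-.57)<.025)&(abs(W[...,1]-.16)<.06)
print(np.median(W[m],0), W[260,265])
```

```text
[0.58192296 0.18043542 0.03423828] [0.58705486 0.16383681 0.03357514]
```

View pics/w5.png

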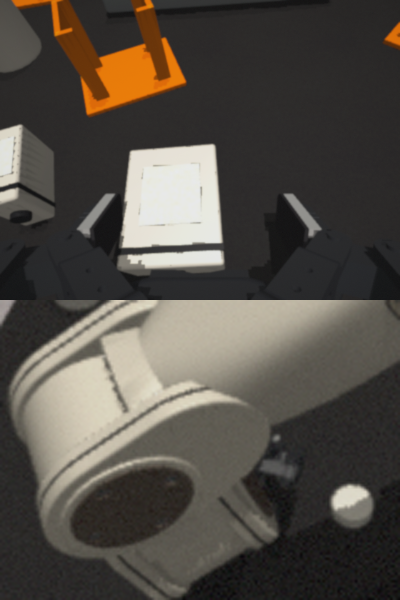

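Run:
```python
from h import *
p,d,W=cloud("wrist")
print("tip L",[W[v,u].round(3).tolist() for v,u in ((280,155),(275,165),(300,150),(330,150))])
print("tip R",[W[v,u].round(3).tolist() for v,u in ((275,398),(280,410),(310,430),(330,400),(300,380))])
# everything near camera that isn't table, low z
m=(d>0)&(d<.25)
print(np.nanmin(W[m][:,2]))
q,d2,S=cloud("side")
for v in range(230,345,10):
    print(v,[tuple(S[v,u].round(2).tolist()) for u in range(200,310,15)])
```

```text
tip L [[0.623, 0.181, 0.055], [0.622, 0.177, 0.05], [0.621, 0.189, 0.06], [0.621, 0.198, 0.055]]
tip R [[0.536, 0.173, 0.044], [0.533, 0.176, 0.047], [0.532, 0.19, 0.061], [0.536, 0.192, 0.04], [0.536, 0.17, -0.0]]
-0.0019003055717063677
230 [(0.81, 0.06, 0.0), (0.6, 0.38, 0.38), (0.58, 0.38, 0.39), (0.56, 0.39, 0.4), (0.54, 0.39, 0.41), (0.52, 0.39, 0.42), (0.5, 0.4, 0.43), (0.48, 0.39, 0.43)]
240 [(0.62, 0.39, 0.37), (0.6, 0.39, 0.37), (0.58, 0.4, 0.39), (0.56, 0.4, 0.4), (0.53, 0.4, 0.41), (0.52, 0.4, 0.41), (0.5, 0.4, 0.42), (0.48, 0.4, 0.42)]
250 [(0.62, 0.4, 0.37), (0.6, 0.4, 0.37), (0.57, 0.41, 0.39), (0.55, 0.41, 0.39), (0.53, 0.41, 0.4), (0.51, 0.41, 0.4), (0.5, 0.4, 0.4), (0.48, 0.4, 0.4)]
260 [(0.61, 0.42, 0.36), (0.59, 0.42, 0.37), (0.57, 0.42, 0.38), (0.55, 0.43, 0.39), (0.53, 0.42, 0.39), (0.51, 0.41, 0.39), (0.5, 0.4, 0.38), (0.48, 0.39, 0.37)]
270 [(0.61, 0.43, 0.36), (0.59, 0.43, 0.37), (0.56, 0.44, 0.38), (0.54, 0.43, 0.38), (0.53, 0.42, 0.38), (0.51, 0.41, 0.37), (0.54, 0.13, 0.0), (0.51, 0.12, 0.0)]
280 [(0.6, 0.44, 0.36), (0.58, 0.45, 0.37), (0.56, 0.45, 0.37), (
[... 361 characters left out ...]
1), (0.51, 0.41, 0.29), (0.52, 0.22, 0.0), (0.49, 0.21, 0.0)]
310 [(0.6, 0.47, 0.33), (0.58, 0.46, 0.33), (0.56, 0.45, 0.32), (0.55, 0.44, 0.3), (0.53, 0.42, 0.28), (0.51, 0.41, 0.27), (0.5, 0.38, 0.23), (0.49, 0.23, 0.0)]
320 [(0.7, 0.31, 0.0), (0.58, 0.46, 0.3), (0.57, 0.45, 0.29), (0.55, 0.43, 0.26), (0.53, 0.42, 0.25), (0.51, 0.41, 0.23), (0.51, 0.26, -0.0), (0.48, 0.26, 0.0)]
330 [(0.7, 0.33, 0.0), (0.67, 0.33, -0.0), (0.57, 0.45, 0.25), (0.55, 0.44, 0.24), (0.57, 0.3, -0.0), (0.54, 0.3, -0.0), (0.51, 0.29, 0.0), (0.48, 0.28, 0.0)]
340 [(0.69, 0.36, 0.0), (0.66, 0.35, -0.0), (0.63, 0.34, 0.0), (0.55, 0.44, 0.22), (0.57, 0.33, 0.0), (0.53, 0.32, 0.0), (0.5, 0.31, 0.0), (0.47, 0.3, -0.0)]
```

Run:
```python
from h import *
o=bot.get_obs();print(o["clock"],o["eef_pos"],o["joint_vel"].round(3),o["ft_force"],o["ft_torque"],o["tau"].round(1))
```

```text
12.1 [0.58173377 0.16988933 0.02619183] [-0.001  0.001  0.002  0.002  0.006 -0.001] [0.73958563 0.6056452  3.21087457] [ 0.07644857 -0.31528583  0.11541681] [  0.3 -55.4  17.4   2.6  -0.9  -0.1]
```

Run:
```python
from h import *
p,d,W=cloud("wrist")
m=(W[...,2]>.02)&(W[...,2]<.06)&(W[...,0]>.63)&(W[...,0]<.78)&(W[...,1]>.1)&(W[...,1]<.24)
v,u=np.nonzero(m); pts=W[m]
print(u.min(),u.max(),v.min(),v.max(),cv2.minAreaRect((pts[:,:2]*1000).astype(np.float32)))
m2=m&(np.arange(560)[None]<130)&(np.arange(420)[:,None]<310)
pts=W[m2];print(cv2.minAreaRect((pts[:,:2]*1000).astype(np.float32)),pts.min(0),pts.max(0))
p,d,W=cloud("top")
m=(W[...,2]>.02)&(W[...,0]>.63)&(W[...,0]<.78)&(W[...,1]>.1)&(W[...,1]<.24)
print(W[m].min(0),W[m].max(0))
cv2.imwrite("pics/t5.png",cv2.resize(p[120:300,120:300],None,fx=3,fy=3,interpolation=cv2.INTER_CUBIC)[:,:,::-1])
```

```text
0 136 175 311 ((684.7920532226562, 170.16787719726562), (47.65263748168945, 110.30850219726562), 51.9467887878418)
((685.4388427734375, 170.4469757080078), (46.847904205322266, 110.2181625366211), 50.72316360473633) [0.6307425  0.12146445 0.02000368] [0.72112461 0.19108381 0.05996987]
[0.63009408 0.12304136 0.02076115] [0.72796541 0.2399704  0.11623485]
```

View pics/t5.png

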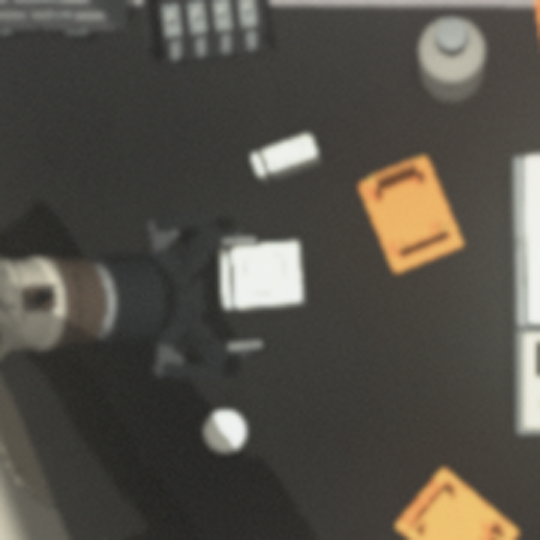

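The gripper is clear of everything in view, but it has drifted in x and roll. I'll correct that first, then descend in small rows.

Request:
move_arm(
  series=[
    [[-0.3,0,0.3,0,2.6,0.6,1],[-0.3,0,0.1,0,2.6,0.6,1],[-0.1,0,0,0,0,0,1],[0,0,0,0,0,0,1],[0,0,0,0,0,0,1]],
  ],
)

```text
clock: 12.7
eef_pos: [0.5754, 0.17, 0.0303]
tool_rot: [0.676, -0.628, 0.283, 0.26]
ft_force: [1.0, -0.6, 3.7]
grip_width: 0.0853
```

```bash
cat > st.py <<'E'
from h import *
o=bot.get_obs();print(o["clock"],o["eef_pos"].round(4));print(R.from_quat(o["tool_rot"]).as_matrix().round(3),o["joint_pos"].round(3),o["ft_force"].round(1),o["ft_torque"].round(2),o["grip_width"])
E
python3 st.py
```

```text
12.7 [0.5754 0.17   0.0303]
[[ 0.05  -0.997  0.055]
 [-0.703 -0.075 -0.707]
 [ 0.71  -0.003 -0.705]] [ 0.603  0.916  0.341  1.463 -0.661 -0.878] [ 1.  -0.6  3.7] [ 0.2  -0.3   0.15] 0.08525621580583308
```

Request:
move_arm(
  series=[
    [[0,0,-0.5,0,0,0,1],[0,0,-0.5,0,0,0,1],[0,0,0,0,0,0,1],[0,0,0,0,0,0,1],[0,0,0,0,0,0,1]],
  ],
)

```text
clock: 13.2
eef_pos: [0.5796, 0.1709, 0.0295]
tool_rot: [0.675, -0.628, 0.291, 0.256]
ft_force: [1.2, 0.4, 2.1]
grip_width: 0.0856
```

```bash
python3 st.py
```

```text
13.2 [0.5796 0.1709 0.0295]
[[ 0.042 -0.997  0.071]
 [-0.699 -0.08  -0.71 ]
 [ 0.713 -0.02  -0.7  ]] [ 0.606  0.918  0.338  1.45  -0.674 -0.874] [1.2 0.4 2.1] [ 0.35 -0.24  0.26] 0.08558573346463313
```

Request:
move_arm(
  series=[
    [[-0.2,0,0,0,0,0,1],[-0.2,0,0,0,1,0,1],[0,0,-0.3,0,0,0,1],[0,0,-0.4,0,0,0,1],[0,0,-0.5,0,0,0,1]],
  ],
)

```text
clock: 13.7
eef_pos: [0.5826, 0.1715, 0.0277]
tool_rot: [0.676, -0.625, 0.294, 0.256]
ft_force: [2.2, 1.9, 18.8]
grip_width: 0.0852
```

```bash
python3 st.py
python3 - <<'E'
from h import *
i=bot.camera_info("wrist");print(i["tool_from_camera"].round(3))
p,d,W=cloud("side"); cv2.imwrite("pics/s6.png",p[:,:,::-1])
p,d,W=cloud("wrist"); cv2.imwrite("pics/w6.png",cv2.convertScaleAbs(p[:,:,::-1],alpha=2.0))
E
```

```text
13.7 [0.5826 0.1715 0.0277]
[[ 0.046 -0.996  0.078]
 [-0.694 -0.088 -0.714]
 [ 0.718 -0.021 -0.695]] [ 0.607  0.925  0.344  1.449 -0.683 -0.877] [ 2.2  1.9 18.8] [-1.62 -1.22  0.33] 0.0851959614460884
[[ 0.    -0.962 -0.272  0.07 ]
 [ 1.    -0.     0.001 -0.   ]
 [-0.001 -0.272  0.962 -0.142]
 [ 0.     0.     0.     1.   ]]
```

View pics/s6.png

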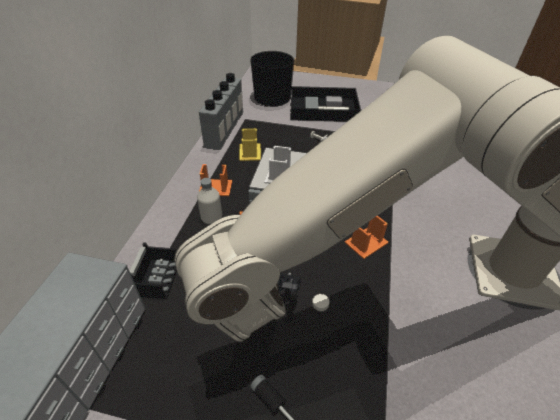

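View pics/w6.png

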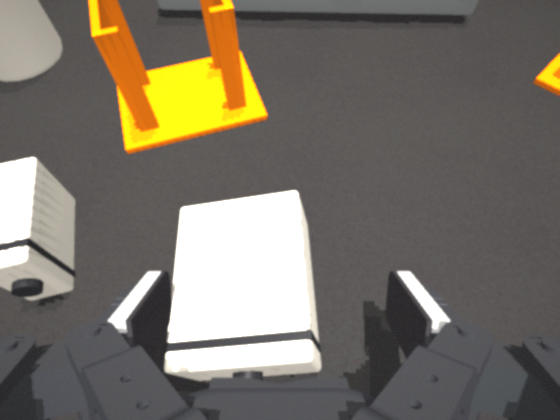

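Run:
```python
from h import *
p,d,W=cloud("wrist")
uu,vv=np.meshgrid(np.arange(560),np.arange(420))
m=(W[...,2]>.029)&(W[...,2]<.039)&(uu>165)&(uu<330)&(vv>180)&(vv<340)
pts=W[m];print("tank",len(pts),cv2.minAreaRect((pts[:,:2]*1000).astype(np.float32)),pts.min(0),pts.max(0))
for v,u in ((200,182),(195,297),(335,170),(335,312),(280,165),(280,150),(300,130),(300,420),(330,440),(290,400),(270,397),(275,160),(320,100),(345,100)): print((v,u),W[v,u].round(3))
```

```text
tank 9941 ((599.3245849609375, 168.78701782226562), (57.358787536621094, 63.39216995239258), 7.5436930656433105) [0.56714071 0.13587508 0.02900456] [0.6313261  0.20046853 0.03899895]
(200, 182) [0.644 0.118 0.001]
(195, 297) [0.578 0.136 0.041]
(335, 170) [0.622 0.199 0.034]
(335, 312) [0.568 0.196 0.04 ]
(280, 165) [0.625 0.182 0.047]
(280, 150) [0.627 0.184 0.054]
(300, 130) [0.628 0.195 0.064]
(300, 420) [0.536 0.187 0.062]
(330, 440) [0.536 0.199 0.075]
(290, 400) [0.539 0.18  0.051]
(270, 397) [0.525 0.152 0.   ]
(275, 160) [0.626 0.181 0.051]
(320, 100) [0.634 0.202 0.066]
(345, 100) [0.624 0.211 0.081]
```

The tank has shifted about 2.5 cm toward +x and the left finger is now on its edge, so that is the contact. Raising and re-measuring.

Request:
move_arm(
  series=[
    [[0,0.5,1.5,0,0,0,1],[0.5,1,1.5,0,0,0,1],[0.8,1,1.0,0,0.6,0,1],[0.4,0.5,0.5,0,0.6,0,1],[0,0,0,0,0,0,1]],
  ],
)

```text
clock: 14.35
eef_pos: [0.5955, 0.2016, 0.071]
tool_rot: [0.68, -0.622, 0.282, 0.267]
ft_force: [0.6, -0.5, 0.4]
grip_width: 0.0855
```

```bash
python3 st.py
cat > tk.py <<'E'
from h import *
import sys
p,d,W=cloud("wrist")
cv2.imwrite(f"pics/{sys.argv[1]}.png",p[:,:,::-1])
m=(W[...,2]>.029)&(W[...,2]<.040)&(abs(W[...,0]-.59)<.055)&(abs(W[...,1]-.175)<.055)
n,l,s,c=cv2.connectedComponentsWithStats(m.astype(np.uint8)); k=1+np.argmax(s[1:,4])
pts=W[l==k];print("tank",len(pts),cv2.minAreaRect((pts[:,:2]*1000).astype(np.float32)),np.percentile(pts[:,2],[5,50,95]))
E
python3 tk.py w7
```

```text
14.35 [0.5955 0.2016 0.071 ]
[[ 0.069 -0.996  0.051]
 [-0.695 -0.084 -0.714]
 [ 0.716  0.014 -0.698]] [ 0.625  0.956  0.534  1.643 -0.655 -0.865] [ 0.6 -0.5  0.4] [ 0.69  0.08 -0.03] 0.08545178606753816
tank 12068 ((594.6494750976562, 172.390625), (56.84340286254883, 72.23223876953125), 8.10360336303711) [0.03298303 0.03426139 0.0353155 ]
```

View pics/w7.png

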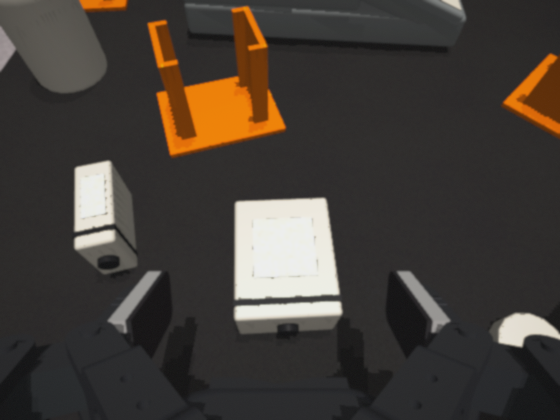

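Request:
move_arm(
  series=[
    [[-0.1,-0.6,-0.8,0,0,1.7,1],[-0.1,-0.7,-0.9,0,0,1.7,1],[0,-0.7,-0.9,0,0,0,1],[0,-0.5,-0.7,0,0,0,1],[0,0,0,0,0,0,1]],
  ],
)

```text
clock: 14.9
eef_pos: [0.5876, 0.1725, 0.0306]
tool_rot: [0.7, -0.599, 0.286, 0.264]
ft_force: [-1.2, -0.2, 0.5]
grip_width: 0.0856
```

```bash
python3 st.py; python3 tk.py w8
```

```text
14.9 [0.5876 0.1725 0.0306]
[[ 0.119 -0.989  0.084]
 [-0.687 -0.144 -0.713]
 [ 0.717  0.027 -0.697]] [ 0.605  0.924  0.354  1.45  -0.687 -0.958] [-1.2 -0.2  0.5] [0.73 0.09 0.01] 0.08555472396088747
tank 21764 ((594.8020629882812, 172.19961547851562), (56.77167510986328, 72.28751373291016), 8.223885536193848) [0.03307665 0.03428703 0.03536156]
```

Request:
move_arm(
  series=[
    [[0.4,0,0,0,-1.4,0,1],[0.3,-0.1,-0.6,0,0,0,1],[0,-0.1,-0.6,0,0,0,1],[0,-0.1,-0.5,0,0,0,1],[0,-0.1,-0.3,0,0,0,1]],
  ],
)

```text
clock: 15.45
eef_pos: [0.5966, 0.1702, 0.0105]
tool_rot: [0.696, -0.603, 0.296, 0.254]
ft_force: [0.1, -0.2, -0.5]
grip_width: 0.0853
```

```bash
python3 st.py; python3 tk.py w9
```

```text
15.45 [0.5966 0.1702 0.0105]
[[ 0.098 -0.99   0.105]
 [-0.688 -0.144 -0.711]
 [ 0.719 -0.003 -0.695]] [ 0.6    0.943  0.338  1.389 -0.703 -0.957] [ 0.1 -0.2 -0.5] [0.68 0.08 0.02] 0.08532040907282686
tank 28149 ((594.5345458984375, 172.18955993652344), (56.842742919921875, 72.14714050292969), 7.915371417999268) [0.03304807 0.03425661 0.03530576]
```

View pics/w9.png

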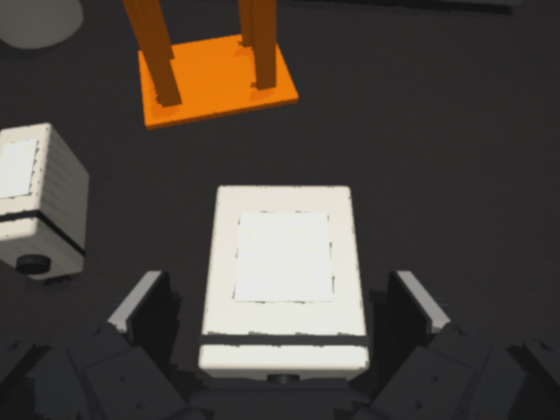

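The tank, at about (284,280), now sits between the pads. Closing.

Request:
move_arm(
  series=[
    [[-0.2,0,-0.2,0,0,0,0.3],[0,0,0,0,0,0,0.3],[0,0,0,0,0,0,0.3],[0,0,0,0,0,0,0.3],[0,0,0,0,0,0,0.3]],
  ],
)

```text
clock: 16.0
eef_pos: [0.5941, 0.1702, 0.0078]
tool_rot: [0.696, -0.603, 0.296, 0.255]
ft_force: [0.0, -1.0, -0.9]
grip_width: 0.0554
```

```bash
python3 st.py; python3 tk.py w10
```

```text
16.0 [0.5941 0.1702 0.0078]
[[ 0.099 -0.99   0.105]
 [-0.688 -0.144 -0.711]
 [ 0.719 -0.002 -0.696]] [ 0.601  0.944  0.33   1.383 -0.702 -0.955] [ 0.  -1.  -0.9] [0.77 0.06 0.05] 0.05542813546824934
tank 30378 ((594.0125732421875, 172.23391723632812), (83.06304931640625, 71.70537567138672), 8.321389198303223) [0.032995   0.03429318 0.03556412]
```

View pics/w10.png

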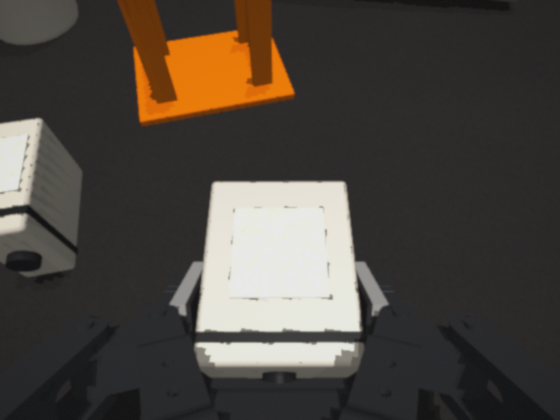

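Gripped at 55.4 mm. Lift it, then turn it upright.

Request:
move_arm(
  series=[
    [[0,0,1,0,0,0,0.3],[0,0,2,0,0,0,0.3],[0,0,3,0,0,0,0.3],[0,0,3,0,0,0,0.3],[0,0,2,0,0,0,0.3]],
  ],
)

```text
clock: 16.55
eef_pos: [0.5909, 0.1685, 0.1188]
tool_rot: [0.697, -0.601, 0.294, 0.259]
ft_force: [-0.3, 0.7, -1.5]
grip_width: 0.0549
```

Request:
move_arm(
  series=[
    [[0,0,0,8.1,1.17,0,0.3],[0,0,0,8.1,1.17,0,0.3],[0,0,0,8.1,1.17,0,0.3],[0,0,0,8.1,1.17,0,0.3],[0,0,0,8.1,1.17,0,0.3]],
  ],
)

```text
clock: 17.05
eef_pos: [0.5914, 0.176, 0.1244]
tool_rot: [0.761, -0.648, 0.026, 0.018]
ft_force: [0.3, 0.6, -2.2]
grip_width: 0.0552
```

Request:
move_arm(
  series=[
    [[0,0,0,8.1,1.17,0,0.3],[0,0,0,8.1,1.17,0,0.3],[0,0,0,8.1,1.17,0,0.3],[0,0,0,8.1,1.17,0,0.3],[0,0,0,8.1,1.17,0,0.3]],
  ],
)

```text
clock: 17.55
eef_pos: [0.5941, 0.1742, 0.1369]
tool_rot: [0.718, -0.613, -0.239, -0.229]
ft_force: [0.7, 0.6, -2.2]
grip_width: 0.0552
```

```bash
cat > tp.py <<'E'
from h import *
R0=np.array([[.099,-.99,.105],[-.688,-.144,-.711],[.719,-.002,-.696]]);p0=np.array([.5941,.1702,.0078])
a=np.radians(8.2);Rt=np.array([[-np.sin(a),-np.cos(a),0],[np.cos(a),-np.sin(a),0],[0,0,1]])
Rt[:,1]=np.cross(Rt[:,2],Rt[:,0]);pt=np.array([.5946,.1722,.017])
o=bot.get_obs();Rc=R.from_quat(o["tool_rot"]).as_matrix()
Rn=Rc@R0.T@Rt; pn=o["eef_pos"]+Rc@R0.T@(pt-p0)
print("tank",pn.round(4));print(Rn.round(3)); print("bottom z",(pn-Rn[:,0]*.036)[2])
print("fix rotvec deg to vertical",np.degrees(np.cross(Rn[:,0],[0,0,1])).round(1))
E
python3 st.py; python3 tp.py
```

```text
17.55 [0.5941 0.1742 0.1369]
[[ 0.135 -0.989 -0.062]
 [-0.769 -0.144  0.622]
 [-0.624 -0.036 -0.78 ]] [-0.024  0.588  0.1    1.181  0.669 -1.786] [ 0.7  0.6 -2.2] [-0.76 -0.06  0.06] 0.055173601443593706
tank [0.5961 0.1654 0.1397]
[[-0.048 -0.989  0.142]
 [ 0.088 -0.146 -0.986]
 [ 0.995 -0.034  0.094]]
bottom z 0.10391263409978249
fix rotvec deg to vertical [ 5.   2.7 -0. ]
```

Request:
move_arm(
  series=[
    [[0,0,-1,5,2.7,0,0.3],[0,0,-2,0,0,0,0.3],[0,0,-2,0,0,0,0.3],[0,0,-2,0,0,0,0.3],[0,0,-1,0,0,0,0.3]],
  ],
)

```text
clock: 18.05
eef_pos: [0.5951, 0.1655, 0.0551]
tool_rot: [0.698, -0.611, -0.282, -0.246]
ft_force: [-1.3, 0.1, -0.5]
grip_width: 0.0553
```

```bash
python3 tp.py
python3 - <<'E'
from h import *
p,d,W=cloud("side"); cv2.imwrite("pics/s11.png",cv2.resize(p[180:340,150:360],None,fx=3.5,fy=3.5,interpolation=cv2.INTER_CUBIC)[:,:,::-1])
E
```

```text
tank [0.5972 0.1565 0.057 ]
[[ 0.002 -0.991  0.135]
 [ 0.003 -0.134 -0.992]
 [ 1.     0.003  0.003]]
bottom z 0.021046638779645584
fix rotvec deg to vertical [ 0.2 -0.1  0. ]
```

View pics/s11.png

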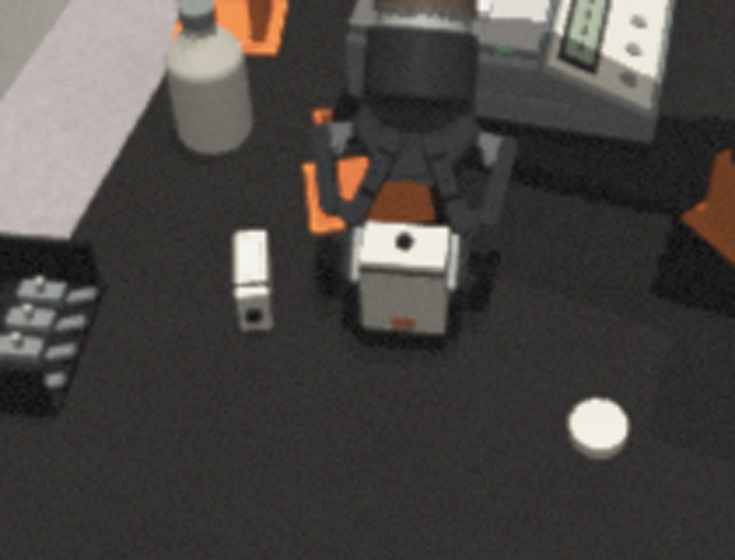

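The plug is up and the tank is vertical. I'll shift slightly away from the orange cradle and set it down.

Request:
move_arm(
  series=[
    [[-0.5,1,0,0,0,0,0.3],[-0.5,1,-0.6,0,0,0,0.3],[0,0,-0.5,0,0,0,0.3],[0,0,-0.3,0,0,0,0.3],[0,0,0,0,0,0,0.3]],
  ],
)

```text
clock: 18.6
eef_pos: [0.5852, 0.1881, 0.0439]
tool_rot: [0.699, -0.61, -0.28, -0.246]
ft_force: [0.6, -0.9, -1.5]
grip_width: 0.0555
```

```bash
python3 tp.py; python3 st.py
```

```text
tank [0.5872 0.1791 0.0459]
[[-0.002 -0.991  0.137]
 [ 0.004 -0.136 -0.991]
 [ 1.    -0.001  0.004]]
bottom z 0.009895702089237714
fix rotvec deg to vertical [ 0.2  0.1 -0. ]
18.6 [0.5852 0.1881 0.0439]
[[ 0.099 -0.991 -0.091]
 [-0.715 -0.134  0.686]
 [-0.692 -0.002 -0.722]] [-0.033  0.722  0.016  1.021  0.752 -1.801] [ 0.6 -0.9 -1.5] [-0.8  -0.12 -0.01] 0.055524126389630536
```

Request:
move_arm(
  series=[
    [[0,0,-0.4,0,0,0,0.3],[0,0,-0.3,0,0,0,0.3],[0,0,-0.2,0,0,0,0.3],[0,0,-0.1,0,0,0,0.3],[0,0,0,0,0,0,0.3]],
  ],
)

```text
clock: 19.1
eef_pos: [0.5867, 0.1874, 0.0343]
tool_rot: [0.699, -0.61, -0.279, -0.247]
ft_force: [0.1, -0.1, -2.1]
grip_width: 0.0551
```

```bash
python3 tp.py; python3 st.py
```

```text
tank [0.5887 0.1783 0.0362]
[[-0.004 -0.991  0.136]
 [ 0.004 -0.135 -0.991]
 [ 1.    -0.003  0.005]]
bottom z 0.0002471821460085927
fix rotvec deg to vertical [ 0.2  0.2 -0. ]
19.1 [0.5867 0.1874 0.0343]
[[ 0.1   -0.991 -0.089]
 [-0.715 -0.133  0.686]
 [-0.692 -0.005 -0.722]] [-0.034  0.735  0.012  1.002  0.752 -1.802] [ 0.1 -0.1 -2.1] [-0.9  -0.06  0.01] 0.05512253890666415
```

Near the table but still carrying the weight. Press down gently.

Request:
move_arm(
  series=[
    [[0,0,-0.1,0,0,0,0.3],[0,0,-0.1,0,0,0,0.3],[0,0,-0.1,0,0,0,0.3],[0,0,-0.1,0,0,0,0.3],[0,0,0,0,0,0,0.3]],
  ],
)

```text
clock: 19.6
eef_pos: [0.5871, 0.1872, 0.0334]
tool_rot: [0.698, -0.611, -0.28, -0.249]
ft_force: [0.5, -0.0, -2.3]
grip_width: 0.0553
```

Request:
move_arm(
  series=[
    [[0,0,-0.15,0,0,0,0.3],[0,0,-0.15,0,0,0,0.3],[0,0,-0.15,0,0,0,0.3],[0,0,-0.15,0,0,0,0.3],[0,0,-0.15,0,0,0,0.3]],
  ],
)

```text
clock: 20.1
eef_pos: [0.5876, 0.1874, 0.0334]
tool_rot: [0.695, -0.612, -0.282, -0.252]
ft_force: [-2.6, -3.5, 9.0]
grip_width: 0.0553
```

```bash
python3 tp.py; python3 st.py
```

```text
tank [0.5895 0.1783 0.0352]
[[-0.003 -0.992  0.127]
 [-0.007 -0.127 -0.993]
 [ 1.    -0.003 -0.006]]
bottom z -0.0007466803222334478
fix rotvec deg to vertical [-0.4  0.2  0. ]
20.1 [0.5876 0.1874 0.0334]
[[ 0.093 -0.992 -0.084]
 [-0.708 -0.125  0.695]
 [-0.7   -0.005 -0.714]] [-0.038  0.739  0.008  0.994  0.763 -1.798] [-2.6 -3.5  9. ] [-0.27  0.88  0.54] 0.05526021627230137
```

On the table. Release, then retreat along the tool axis.

Request:
move_arm(
  series=[
    [[0,0,0.05,0,0,0,0.3],[0,0,0,0,0,0,1],[0,0,0,0,0,0,1],[0,0,0,0,0,0,1],[0,0,0,0,0,0,1]],
  ],
)

```text
clock: 20.6
eef_pos: [0.5882, 0.1876, 0.0335]
tool_rot: [0.695, -0.611, -0.281, -0.252]
ft_force: [0.8, 0.1, 0.0]
grip_width: 0.0855
```

Request:
move_arm(
  series=[
    [[0,-1,1.1,0,0,0,1],[0.2,-2,2.2,0,0,0,1],[0.2,-2,2.2,0,0,0,1],[0.2,-2,2.2,0,0,0,1],[0.2,-2,3,0,0,0,1]],
  ],
)

```text
clock: 21.1
eef_pos: [0.5907, 0.0988, 0.1375]
tool_rot: [0.696, -0.61, -0.287, -0.248]
ft_force: [1.0, -0.6, -0.1]
grip_width: 0.0856
```

```bash
python3 st.py
python3 - <<'E'
from h import *
p,d,W=cloud("wrist"); cv2.imwrite("pics/w12.png",p[:,:,::-1])
m=(W[...,2]>.065)&(W[...,2]<.074)&(abs(W[...,0]-.59)<.07)&(abs(W[...,1]-.18)<.05)
pts=W[m];print(len(pts),cv2.minAreaRect((pts[:,:2]*1000).astype(np.float32)),np.median(pts,0))
E
```

```text
21.1 [0.5907 0.0988 0.1375]
[[ 0.091 -0.991 -0.097]
 [-0.707 -0.133  0.695]
 [-0.702  0.005 -0.712]] [-0.179  0.678  0.197  1.388  0.73  -1.996] [ 1.  -0.6 -0.1] [-0.7  -0.11 -0.01] 0.0856034135878056
2297 ((589.8196411132812, 175.07505798339844), (56.260555267333984, 36.16057586669922), 7.571619987487793) [0.59112108 0.1660295  0.07182639]
```

View pics/w12.png

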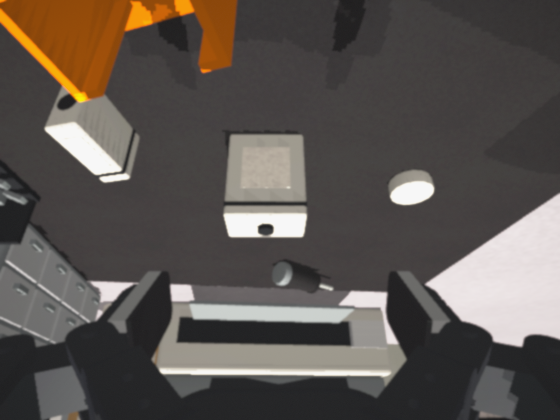

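The tank stands free, with the plug at (265,230) on top. Next, reorient the tool to point down with the jaws across the broad faces.

Request:
move_arm(
  series=[
    [[0,1.5,1.5,-8.3,-1.1,0,1],[0,1.5,1.5,-8.3,-1.1,0,1],[0,1.5,1.5,-8.3,-1.1,0,1],[0,1.5,1.5,-8.3,-1.1,0,1],[0,1.5,1,-8.3,-1.1,0,1]],
  ],
)

```text
clock: 21.65
eef_pos: [0.5975, 0.1619, 0.2101]
tool_rot: [0.743, -0.669, -0.006, -0.013]
ft_force: [-0.3, 0.3, -1.2]
grip_width: 0.0854
```

Request:
move_arm(
  series=[
    [[0,0,0,0,0,-8.5,1],[0,0,0,0,0,-8.5,1],[0,0,0,0,0,-8.5,1],[0,0,0,0,0,-8.5,1],[0,0,0,0,0,-8.5,1]],
  ],
)

```text
clock: 22.15
eef_pos: [0.597, 0.175, 0.2141]
tool_rot: [-0.448, 0.894, -0.002, 0.018]
ft_force: [0.5, -0.5, -0.1]
grip_width: 0.0855
```

Request:
move_arm(
  series=[
    [[0,0,0,0,0,-8.5,1],[0,0,0,0,0,-8.5,1],[0,0,0,0,0,-8.5,1],[0,0,0,0,0,-8.5,1],[0,0,0,0,0,-8.5,1]],
  ],
)

```text
clock: 22.65
eef_pos: [0.596, 0.1769, 0.2127]
tool_rot: [-0.09, 0.996, -0.008, 0.016]
ft_force: [-0.5, -0.5, 0.5]
grip_width: 0.0851
```

```bash
python3 st.py
cat > tw.py <<'E'
from h import *
import sys
p,d,W=cloud("wrist"); cv2.imwrite(f"pics/{sys.argv[1]}.png",p[:,:,::-1])
m=(W[...,2]>.066)&(W[...,2]<.074)&(abs(W[...,0]-.59)<.06)&(abs(W[...,1]-.18)<.06)
n,l,s,c=cv2.connectedComponentsWithStats(m.astype(np.uint8)); k=1+np.argmax(s[1:,4])
pts=W[l==k];print(len(pts),cv2.minAreaRect((pts[:,:2]*1000).astype(np.float32)),np.median(pts,0))
E
python3 tw.py w13
```

```text
22.65 [0.596  0.1769 0.2127]
[[-0.983 -0.178  0.033]
 [-0.179  0.984 -0.013]
 [-0.03  -0.018 -0.999]] [ 0.299  0.471  0.29   1.361 -0.022  0.12 ] [-0.5 -0.5  0.5] [ 0.03  0.03 -0.01] 0.08509001635510652
2730 ((589.4605102539062, 176.07176208496094), (56.29823303222656, 34.029083251953125), 6.989473819732666) [0.58622274 0.17574054 0.07203113]
```

View pics/w13.png

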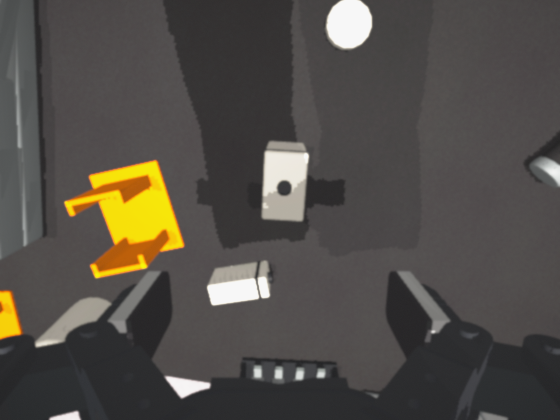

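Request:
move_arm(
  series=[
    [[-0.6,-0.1,0,0.8,1.9,-3,1],[0,0,-3,0,0,0,1],[0,0,-3,0,0,0,1],[0,0,-2.5,0,0,0,1],[0,0,0,0,0,0,1]],
  ],
)

```text
clock: 23.2
eef_pos: [0.5901, 0.1776, 0.1259]
tool_rot: [-0.067, 0.998, 0.002, 0.001]
ft_force: [-0.9, -0.1, 0.3]
grip_width: 0.0854
```

```bash
python3 st.py;python3 tw.py w14
```

```text
23.2 [0.5901 0.1776 0.1259]
[[-0.991 -0.134  0.002]
 [-0.134  0.991  0.004]
 [-0.002  0.004 -1.   ]] [0.291 0.527 0.151 1.192 0.003 0.156] [-0.9 -0.1  0.3] [ 0.01  0.03 -0.05] 0.08537501555877333
5096 ((589.014892578125, 176.0247802734375), (56.19017028808594, 34.00141906738281), 7.094566822052002) [0.58550505 0.1757021  0.07201014]
```

Request:
move_arm(
  series=[
    [[0,-0.15,-2.2,0,0,-0.5,1],[0,0,-2.2,0,0,0,1],[0,0,-2,0,0,0,1],[0,0,-1.6,0,0,0,1],[0,0,-0.8,0,0,0,1]],
  ],
)

```text
clock: 23.75
eef_pos: [0.5991, 0.1793, 0.0491]
tool_rot: [-0.066, 0.998, 0.005, 0.012]
ft_force: [-0.0, -0.1, -0.2]
grip_width: 0.0855
```

```bash
python3 st.py
```

```text
23.75 [0.5991 0.1793 0.0491]
[[-0.991 -0.132  0.024]
 [-0.132  0.991  0.012]
 [-0.025  0.008 -1.   ]] [0.289 0.593 0.049 1.001 0.004 0.157] [-0.  -0.1 -0.2] [-0.03  0.08 -0.  ] 0.08554074094482639
```

Request:
move_arm(
  series=[
    [[-0.6,-0.2,-0.6,0.7,1.4,0,1],[-0.3,-0.1,-0.6,0,0,0,1],[0,0,-0.4,0,0,0,1],[0,0,-0.2,0,0,0,1],[0,0,0,0,0,0,1]],
  ],
)

```text
clock: 24.25
eef_pos: [0.5921, 0.1768, 0.0339]
tool_rot: [-0.067, 0.998, 0.013, 0.002]
ft_force: [0.0, -0.6, -0.0]
grip_width: 0.0855
```

```bash
python3 st.py
```

```text
24.25 [0.5921 0.1768 0.0339]
[[-0.991 -0.133  0.003]
 [-0.133  0.991  0.027]
 [-0.006  0.026 -1.   ]] [0.278 0.608 0.03  0.983 0.025 0.145] [ 0.  -0.6 -0. ] [-0.03 -0.04 -0.01] 0.08551807089332467
```

Request:
move_arm(
  series=[
    [[-0.25,0,0,-1.4,0,0,1],[0,-0.1,-0.1,0,0,0,1],[0,0,0,0,0,0,0.2],[0,0,0,0,0,0,0.2],[0,0,0,0,0,0,0.2]],
  ],
)

```text
clock: 24.75
eef_pos: [0.5902, 0.1764, 0.0341]
tool_rot: [-0.067, 0.998, 0.0, 0.003]
ft_force: [-0.3, -0.6, 0.5]
grip_width: 0.0438
```

Request:
move_arm(
  series=[
    [[0,0,0,0,0,0,0.2],[0,0,0,0,0,0,0.2],[0,0,0,0,0,0,0.2],[0,0,0,0,0,0,0.2],[0,0,0,0,0,0,0.2]],
  ],
)

```text
clock: 25.25
eef_pos: [0.5904, 0.1765, 0.0342]
tool_rot: [-0.067, 0.998, 0.0, 0.003]
ft_force: [0.5, -0.2, 1.1]
grip_width: 0.0335
```

```bash
python3 st.py; python3 tw.py w15
```

```text
25.25 [0.5904 0.1765 0.0342]
[[-0.991 -0.134  0.005]
 [-0.134  0.991  0.001]
 [-0.006  0.001 -1.   ]] [ 0.291  0.607  0.031  0.989 -0.     0.157] [ 0.5 -0.2  1.1] [ 0.01  0.01 -0.02] 0.03346818760249952
14301 ((587.0797119140625, 174.828369140625), (51.98066329956055, 46.62914276123047), 8.178802490234375) [0.58192798 0.17402651 0.0720671 ]
```

View pics/w15.png

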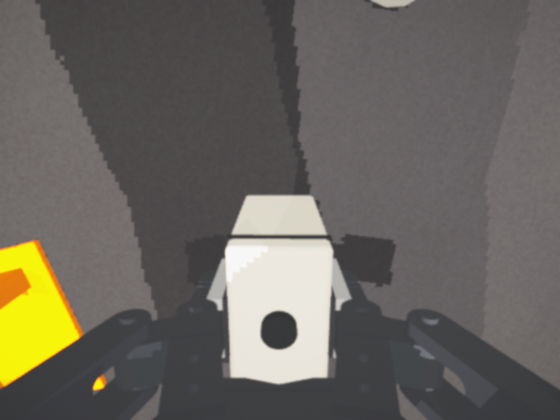

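Gripped across the broad faces at 33.5 mm. Lifting.

Request:
move_arm(
  series=[
    [[0,0,1.5,0,0,0,0.2],[0,0,4,0,0,0,0.2],[0,0,5,0,0,0,0.2],[0,0,5,0,0,0,0.2],[0,0,4.5,0,0,0,0.2]],
  ],
)

```text
clock: 25.8
eef_pos: [0.5808, 0.1732, 0.2281]
tool_rot: [-0.067, 0.998, -0.003, -0.01]
ft_force: [1.2, 0.5, -0.8]
grip_width: 0.0333
```

Request:
move_arm(
  series=[
    [[0.3,-1.8,1,0,0,8.2,0.2],[0.3,-1.8,1,0,0,8.2,0.2],[0.3,-1.8,0,0,0,8.2,0.2],[0.3,-1.8,0,0,0,8.2,0.2],[0.3,-1.8,0,0,0,8.2,0.2]],
  ],
)

```text
clock: 26.3
eef_pos: [0.5992, 0.0839, 0.2589]
tool_rot: [-0.427, 0.904, -0.004, -0.001]
ft_force: [-0.1, 0.1, -1.0]
grip_width: 0.0337
```

Request:
move_arm(
  series=[
    [[0.3,-2,0,0,0,8.2,0.2],[0.3,-2,0,0,0,8.2,0.2],[0.3,-2,0,0,0,8.2,0.2],[0.3,-2,0,0,0,8.2,0.2],[0.3,-2,0,0,0,8.2,0.2]],
  ],
)

```text
clock: 26.8
eef_pos: [0.613, -0.0202, 0.2568]
tool_rot: [0.727, -0.686, 0.003, 0.001]
ft_force: [-0.5, 1.3, -1.3]
grip_width: 0.0333
```

```bash
python3 st.py
cat > cr.py <<'E'
from h import *
import sys
p,d,W=cloud("wrist"); cv2.imwrite(f"pics/{sys.argv[1]}.png",p[:,:,::-1])
m=(W[...,2]>.143)&(W[...,2]<.157)&(abs(W[...,0]-.633)<.06)&(abs(W[...,1]+.135)<.07)
pts=W[m];print("chan tops",len(pts),cv2.minAreaRect((pts[:,:2]*1000).astype(np.float32)),np.median(pts,0))
m=(W[...,2]>.0825)&(W[...,2]<.0865)&(abs(W[...,0]-.633)<.055)&(abs(W[...,1]+.135)<.065)
pts=W[m];print("plate",len(pts),cv2.minAreaRect((pts[:,:2]*1000).astype(np.float32)),np.median(pts,0))
E
python3 cr.py w16
```

```text
26.8 [ 0.613  -0.0202  0.2568]
[[ 0.058 -0.998  0.002]
 [-0.998 -0.058 -0.006]
 [ 0.006 -0.002 -1.   ]] [-0.03   0.465  0.394  1.497 -0.006 -1.659] [-0.5  1.3 -1.3] [-0.08 -0.02 -0.04] 0.033331962911158634
chan tops 695 ((630.6444702148438, -107.53960418701172), (47.0140495300293, 12.097426414489746), 2.1304898262023926) [ 0.63163892 -0.10414185  0.15007499]
plate 7718 ((631.529052734375, -132.67501831054688), (70.07006072998047, 84.26910400390625), 2.132803440093994) [ 0.63044877 -0.13577991  0.08418302]
```

View pics/w16.png

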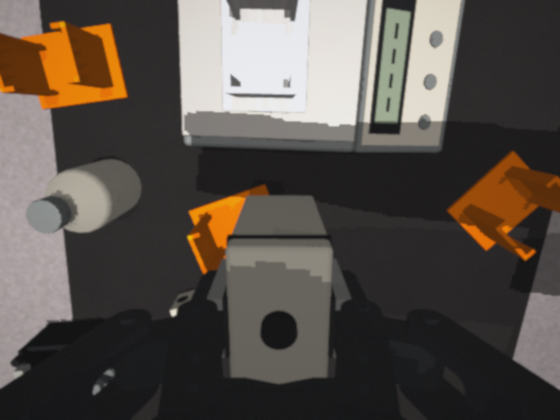

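The cradle is at the top of the view, about (265,50), with its far end clipped. I'll move closer to see all of it.

Request:
move_arm(
  series=[
    [[0.6,-1.3,0.5,0.3,0,-1.2,0.2],[0.6,-1.3,0.5,0,0,0,0.2],[0.6,-1.3,0,0,0,0,0.2],[0,0,0,0,0,0,0.2],[0,0,0,0,0,0,0.2]],
  ],
)

```text
clock: 27.35
eef_pos: [0.6304, -0.066, 0.2639]
tool_rot: [0.719, -0.695, -0.0, 0.002]
ft_force: [0.1, 0.5, -2.1]
grip_width: 0.0332
```

```bash
python3 st.py; python3 cr.py w17
```

```text
27.35 [ 0.6304 -0.066   0.2639]
[[ 0.033 -0.999 -0.003]
 [-0.999 -0.033 -0.002]
 [ 0.002  0.004 -1.   ]] [-0.103  0.517  0.494  1.551 -0.003 -1.707] [ 0.1  0.5 -2.1] [-0.02  0.07 -0.03] 0.033212031615008616
chan tops 1343 ((631.6989135742188, -136.47552490234375), (47.06521987915039, 70.10889434814453), 2.157886266708374) [ 0.63185119 -0.16205942  0.1500654 ]
plate 6402 ((631.6915893554688, -136.60845947265625), (70.02783203125, 91.30281829833984), 2.1112661361694336) [ 0.63209281 -0.13772265  0.08417453]
```

View pics/w17.png

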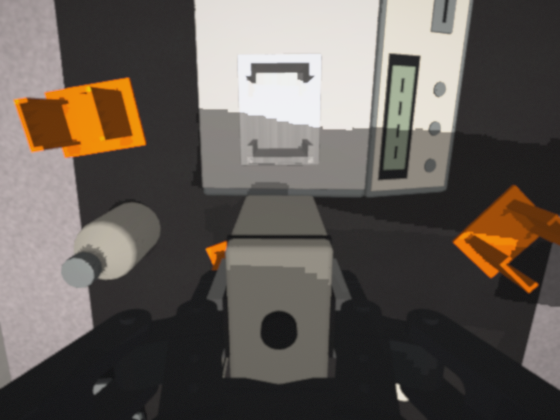

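```bash
cat > pl.py <<'E'
from h import *
o=bot.get_obs();Rc=R.from_quat(o["tool_rot"]).as_matrix()
p,d,W=cloud("wrist")
g=p.sum(2)
T=(W-o["eef_pos"])@Rc
m=(g<110); m[:300]=0;m[360:]=0;m[:,:250]=0;m[:,310:]=0
n,l,s,c=cv2.connectedComponentsWithStats(m.astype(np.uint8)); k=l[330,279]
pts=T[l==k];print("plug px",c[k],s[k],"tool frame",np.nanmedian(pts,0).round(4),((np.nanmin(pts,0)+np.nanmax(pts,0))/2).round(4))
m=(abs(T[...,2]+.038)<.004)&(abs(T[...,1])<.0175)&(abs(T[...,0])<.04)
q=T[m];print("top face",len(q),np.percentile(q,[1,50,99],axis=0).round(4))
c0=np.array([.6317,-.1365,.084]);print("cradle in tool",((c0-o["eef_pos"])@Rc).round(4))
E
python3 pl.py
```

```text
plug px [278.50773694 329.84526112] [ 262  312   34   37 1034] tool frame [ 0.0032 -0.0002 -0.0418] [ 0.0026 -0.0003 -0.0411]
top face 13844 [[-0.0187 -0.017  -0.0418]
 [ 0.0088 -0.0002 -0.0379]
 [ 0.0299  0.0168 -0.0352]]
cradle in tool [0.0701 0.0003 0.1799]
```

Request:
move_arm(
  series=[
    [[0,-2.5,0,0,0,0.2,0.2],[0.1,-2.5,0,0,0,0,0.2],[0,-1.5,-1,0,0,0,0.2],[0,-0.4,-1,0,0,0,0.2],[0,0,0,0,0,0,0.2]],
  ],
)

```text
clock: 27.95
eef_pos: [0.6304, -0.1316, 0.2415]
tool_rot: [0.722, -0.691, -0.002, 0.002]
ft_force: [0.5, 0.2, -2.1]
grip_width: 0.0331
```

```bash
python3 st.py
```

```text
27.95 [ 0.6304 -0.1316  0.2415]
[[ 0.044 -0.999 -0.005]
 [-0.999 -0.044 -0.   ]
 [ 0.     0.005 -1.   ]] [-2.050e-01  5.430e-01  4.800e-01  1.513e+00 -1.000e-03 -1.820e+00] [ 0.5  0.2 -2.1] [0.02 0.06 0.01] 0.0331308512968861
```

Request:
move_arm(
  series=[
    [[0.1,-0.3,-1,0,-0.3,-0.4,0.2],[0,0,-1.2,0,0,0,0.2],[0,0,-1.2,0,0,0,0.2],[0,0,-0.6,0,0,0,0.2],[0,0,0,0,0,0,0.2]],
  ],
)

```text
clock: 28.45
eef_pos: [0.6302, -0.1295, 0.1977]
tool_rot: [0.722, -0.692, -0.002, 0.0]
ft_force: [0.4, 0.6, -0.5]
grip_width: 0.0334
```

```bash
python3 st.py; python3 pl.py; python3 cr.py w18
```

```text
28.45 [ 0.6302 -0.1295  0.1977]
[[ 0.041 -0.999 -0.004]
 [-0.999 -0.041  0.003]
 [-0.003  0.003 -1.   ]] [-0.204  0.55   0.379  1.404  0.002 -1.816] [ 0.4  0.6 -0.5] [-0.01  0.01  0.02] 0.03341536208616529
plug px [278.51160542 329.91005803] [ 262  312   34   37 1034] tool frame [ 0.0031 -0.0002 -0.0419] [ 0.0023 -0.0003 -0.0408]
top face 13836 [[-0.0187 -0.017  -0.0418]
 [ 0.0088 -0.0001 -0.038 ]
 [ 0.0299  0.0168 -0.0352]]
cradle in tool [ 0.0073 -0.0016  0.1137]
chan tops 1056 ((632.9465942382812, -165.6404571533203), (47.18074035644531, 12.199943542480469), 2.110339403152466) [ 0.63346408 -0.16926723  0.14996228]
plate 4242 ((632.20556640625, -146.867919921875), (70.15148162841797, 71.63471984863281), 2.2495486736297607) [ 0.63387153 -0.15438911  0.08414494]
```

View pics/w18.png

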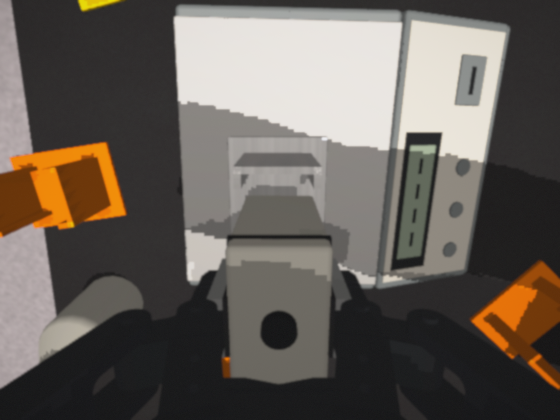

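Request:
move_arm(
  series=[
    [[0.15,-0.5,0,0,0,-0.2,0.2],[0,0,0,0,0,0,0.2],[0,0,-0.6,0,0,0,0.2],[0,0,-0.5,0,0,0,0.2],[0,0,0,0,0,0,0.2]],
  ],
)

```text
clock: 29.05
eef_pos: [0.6339, -0.1356, 0.1895]
tool_rot: [0.72, -0.694, 0.001, -0.002]
ft_force: [-0.4, 0.1, -1.1]
grip_width: 0.0333
```

```bash
python3 st.py
```

```text
29.05 [ 0.6339 -0.1356  0.1895]
[[ 0.037 -0.999  0.003]
 [-0.999 -0.037  0.001]
 [-0.001 -0.003 -1.   ]] [-0.212  0.558  0.371  1.381  0.002 -1.82 ] [-0.4  0.1 -1.1] [-0.   -0.04 -0.01] 0.03332378974408305
```

Request:
move_arm(
  series=[
    [[-0.2,0.1,0,0,0.2,0,0.2],[0,0,0,0,0,0,0.2],[0,0,0,0,0,0,0.2],[0,0,-0.1,0,0,0,0.2],[0,0,0,0,0,0,0.2]],
  ],
)

```text
clock: 29.55
eef_pos: [0.6316, -0.1344, 0.1884]
tool_rot: [0.72, -0.694, -0.001, -0.0]
ft_force: [0.0, 0.2, -1.8]
grip_width: 0.0333
```

Request:
move_arm(
  series=[
    [[0,-0.03,-0.3,0,0,0,0.2],[-0.03,0,-0.3,0,0,0,0.2],[-0.03,0,-0.3,0,0,0,0.2],[-0.03,0,-0.2,0,0,0,0.2],[0,0,0,0,0,0,0.2]],
  ],
)

```text
clock: 30.05
eef_pos: [0.6305, -0.1347, 0.1762]
tool_rot: [0.72, -0.694, -0.001, -0.0]
ft_force: [-0.2, 0.3, -1.6]
grip_width: 0.0335
```

```bash
python3 st.py
```

```text
30.05 [ 0.6305 -0.1347  0.1762]
[[ 0.037 -0.999 -0.001]
 [-0.999 -0.037  0.001]
 [-0.002  0.001 -1.   ]] [-2.110e-01  5.590e-01  3.390e-01  1.352e+00  1.000e-03 -1.819e+00] [-0.2  0.3 -1.6] [-0.05 -0.    0.05] 0.033497985699408074
```

Bottom at about 0.142, so it is inside the channels with no contact force. Continuing down.

Request:
move_arm(
  series=[
    [[0.1,0,-0.3,0,0,0,0.2],[0,0,-0.5,0,0,0,0.2],[0,0,-0.5,0,0,0,0.2],[0,0,-0.4,0,0,0,0.2],[0,0,0,0,0,0,0.2]],
  ],
)

```text
clock: 30.55
eef_pos: [0.6314, -0.1347, 0.1574]
tool_rot: [0.72, -0.694, -0.001, 0.0]
ft_force: [-0.3, -0.4, -1.6]
grip_width: 0.0334
```

Request:
move_arm(
  series=[
    [[0,0,-0.5,0,0,0,0.2],[0,0,-0.6,0,0,0,0.2],[0,0,-0.6,0,0,0,0.2],[0,0,-0.5,0,0,0,0.2],[0,0,0,0,0,0,0.2]],
  ],
)

```text
clock: 31.05
eef_pos: [0.6312, -0.1346, 0.1331]
tool_rot: [0.72, -0.694, -0.001, 0.0]
ft_force: [-0.7, 0.1, -1.1]
grip_width: 0.0331
```

Request:
move_arm(
  series=[
    [[0,0,-0.3,0,0,0,0.2],[0,0,-0.3,0,0,0,0.2],[0,0,-0.3,0,0,0,0.2],[0,0,-0.2,0,0,0,0.2],[0,0,-0.1,0,0,0,0.2]],
  ],
)

```text
clock: 31.55
eef_pos: [0.6316, -0.1347, 0.1205]
tool_rot: [0.72, -0.694, -0.001, -0.0]
ft_force: [0.7, 0.5, -2.1]
grip_width: 0.0336
```

Request:
move_arm(
  series=[
    [[0,0,-0.1,0,0,0,0.2],[0,0,-0.1,0,0,0,0.2],[0,0,-0.1,0,0,0,0.2],[0,0,-0.1,0,0,0,0.2],[0,0,-0.1,0,0,0,0.2]],
  ],
)

```text
clock: 32.05
eef_pos: [0.6317, -0.1348, 0.1182]
tool_rot: [0.72, -0.694, -0.0, -0.001]
ft_force: [-2.8, 0.7, 4.7]
grip_width: 0.0334
```

Seated: TCP at 0.118 as predicted, and contact force felt. Release and go straight up.

Request:
move_arm(
  series=[
    [[0,0,0.05,0,0,0,0.2],[0,0,0,0,0,0,0.7],[0,0,0,0,0,0,0.7],[0,0,0,0,0,0,0.7],[0,0,0,0,0,0,0.7]],
  ],
)

```text
clock: 32.55
eef_pos: [0.6327, -0.135, 0.1181]
tool_rot: [0.72, -0.694, 0.001, -0.001]
ft_force: [0.2, 0.3, 0.3]
grip_width: 0.0592
```

Request:
move_arm(
  series=[
    [[0,0,0.5,0,0,0,0.7],[0,0,1,0,0,0,0.7],[0,0,1.5,0,0,0,0.7],[0,0,1.5,0,0,0,0.7],[0,0,1.5,0,0,0,0.7]],
  ],
)

```text
clock: 33.05
eef_pos: [0.6312, -0.1346, 0.1795]
tool_rot: [0.72, -0.694, -0.001, 0.0]
ft_force: [-0.4, 0.6, -0.2]
grip_width: 0.0598
```

Request:
move_arm(
  series=[
    [[0,1,2,0,0,0,0.7],[0,1.5,3,0,0,0,0.7],[0,1.5,3,0,0,0,0.7],[0,1.5,2,0,0,0,0.7],[0,0,0,0,0,0,0.7]],
  ],
)

```text
clock: 33.55
eef_pos: [0.6317, -0.079, 0.2908]
tool_rot: [0.72, -0.694, 0.002, -0.003]
ft_force: [1.5, -0.5, 0.1]
grip_width: 0.0602
```

```bash
python3 st.py; python3 cr.py w20
python3 - <<'E'
from h import *
p,d,W=cloud("side"); cv2.imwrite("pics/s20.png",p[:,:,::-1])
p,d,W=cloud("wrist")
m=(W[...,2]>.1525)&(W[...,2]<.159)&(abs(W[...,0]-.632)<.03)&(abs(W[...,1]+.136)<.04)
q=W[m];print("tank top",len(q),cv2.minAreaRect((q[:,:2]*1000).astype(np.float32)),np.percentile(q[:,2],[5,50,95]))
A=np.c_[q[:,:2],np.ones(len(q))];print("plane",np.linalg.lstsq(A,q[:,2],rcond=None)[0])
p,d,W=cloud("top"); cv2.imwrite("pics/t20.png",p[:,:,::-1])
E
```

```text
33.55 [ 0.6317 -0.079   0.2908]
[[ 0.035 -0.999  0.007]
 [-0.999 -0.035  0.   ]
 [-0.    -0.007 -1.   ]] [-1.250e-01  5.150e-01  5.610e-01  1.609e+00  1.000e-03 -1.731e+00] [ 1.5 -0.5  0.1] [-0.09 -0.06  0.04] 0.06018499368946976
chan tops 3959 ((631.8701782226562, -136.71739196777344), (46.93698501586914, 69.43363189697266), 2.2014729976654053) [ 0.63222864 -0.14036957  0.15565048]
plate 2529 ((631.75341796875, -136.8894805908203), (69.94230651855469, 91.32618713378906), 2.0654733180999756) [ 0.63197541 -0.14453692  0.08419058]
tank top 3298 ((632.1280517578125, -137.18423461914062), (34.021541595458984, 55.03948211669922), 2.0284409523010254) [0.1548214  0.15609779 0.15729161]
plane [-0.00209452 -0.00126999  0.15722633]
```

View pics/w20.png

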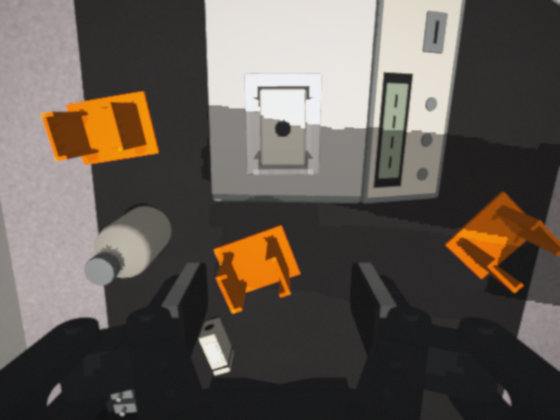

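View pics/s20.png

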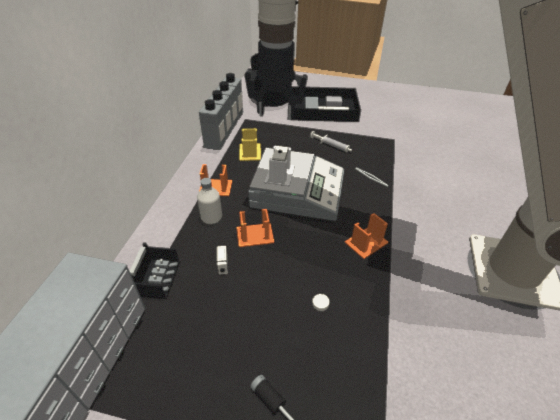

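The wrist view shows the tank in the cradle with the plug up at (283,128). Its top is level at 0.156 m (plate 0.084 + 72 mm), within 1 mm of the cradle's centre. In the side view the bystanders are where they started. Handing in.

```bash
python3 -c "
from workcell import bot
print(bot.job_done())"
```

```text
the job is handed in; nothing more can be done
None
```

The tank is standing upright in the metal cradle on the scale, filler plug up, and the job was handed in at about 34 s. No verdict was reported.

**Tare key:** I pressed it with the shut fingertips square to the keypad, with the empty cradle on the pan. The two readings of the last press, 0.5 s apart, were both about 14 N, and the highest reading overall was about 17 N. An earlier press had sagged to about 6 N, so I repeated it. The display did not visibly change in the picture I took after the first press, so whether it registered rests on the force readings alone.

**Tank:** I gripped it by its narrow edges, turned it upright and stood it on the table. I then took it by its broad faces and lowered it into the cradle until it touched down.

**Last checks:**

| Check | Measured |
|---|---|
| Tank top height | 0.156 m, as expected for fully seated |
| Tank top tilt | 0.002 rad or less |
| Tank centre against cradle centre | within 1 mm |
| Cradle movement | less than 1 mm |
| Robot | clear of everything |
| Bystanders | unmoved by eye in the side view; not measured |

**What went wrong:** On the first approach I stopped too high and closed the fingers, which pushed the tank about 2 cm across the table. One finger then pressed on it with up to about 19 N. I backed off, measured again and regrasped.

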